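# Warm the beads and nest the batch cups

## Robot

A 7-joint arm with a two-finger parallel gripper is mounted at the origin on the work surface. World frame = base frame: x ahead of the robot, y to its left, z up, the work surface at z = 0. Lengths are in m, angles in rad, forces in N, time in s.
With the tool pointing down it reaches from about 0.4 to 0.85 m from the base axis. Payload 10.4 kg.
Tool frame: the origin (TCP) lies midway between the tips of the shut fingers; the grasp point (between the pads) lies 19 mm behind it; z points along the fingers, x is the direction in which the jaws open and shut, and the axes are right-handed (so a half turn about z gives the same grasp; the last joint's range is limited). The gripper opens to 85 mm and grips with 20 to 120 N. Pads are 22 mm wide; open, the fingers measure 114 mm over their backs; the gripper's body (76 mm by 85 mm) begins 54 mm behind the grasp point. The pads swing forward as they close: fully open they stand 13 mm farther back than shut.
Start: joints at [1.216, 0.332, -0.065, 1.46, 0.022, 1.35, -0.088], TCP at [0.204, -0.591, 0.231] pointing down, gripper open.
Joint ranges: [-2.6, 2.6], [-0.5, 2.12], [-1.47, 1.34], [0.16, 2.42], [-1.27, 4.41], [0.06, 2.06], [-2.6, 2.6]. Speed limits (rad/s): [2.22, 2.22, 2.79, 2.79, 3.14, 3.14, 3.14].

## Interface

Orientations are given as a unit quaternion [x, y, z, w].
In Python, from workcell import monitor, eyes, ticket, models gives the robot as it stands.
- The arm moves only by the tool servo_tool, never from a script. Its argument "motion" is a list of rows, each a list of 7 numbers: the opening, from 0 (shut) to 1 (fully open), then the shift along the tool's x, y, z in m, then the turn, a rotation vector about the tool's x, y, z in degrees. In form: [[fingers, tx, ty, tz, rx, ry, rz], ...]. A call has 1 to 20 rows; each row is the pose to reach, as a shift and turn from the pose commanded when the call began, along the tool's axes at that moment; what a row does not reach only later rows make up. A row lasts 1/8 s, in which the tool goes at most 62.5 mm and 10.7 degrees, less where a joint would pass 70% of its speed; a pose out of reach is approached as far as the arm can. A call with a gripper value outside its range is refused whole. The fingers move at their own pace and stop on an object; "grip_force" is the grip in N (left out, the last holds). Time passes only in rows, so rows that repeat a pose let the fingers close. It gives the time, the measured TCP pose, the force and the opening at its end, in the units of the state.
- monitor.get_obs(): the state, without advancing time (a new reading comes with each control period).
- eyes.camera(name): name is "side" or "top" or "wrist"; returns (picture, depth): 420x560x3 uint8, blue, green, red; 420x560 float32, m along the optical axis (not along the pixel's ray), 0 where there is no reading.
- eyes.camera_info(name): a dict with "intrinsics" (3x3 intrinsics, pixels), "extrinsics" (4x4, takes a point from world to camera coordinates); the wrist camera has in their place "tool_from_camera" (4x4, takes a point from camera to tool coordinates, whose origin is the TCP and whose axes are the tool frame's). Camera axes: x right, y down, z forward; pixel columns grow to the right and rows downward; lengths in m; the calibration is good to about 2 mm. A picture is of the moment at which its call begins: read the wrist's pose just before it. camera_info takes no time and is no camera call.
- ticket.hand_in(): hands the job in, once; it reports no verdict.
Trained networks look in the newest picture that a camera, given by its name, has taken for a name from the list of things; names that differ only in an ending like _2 or _b are one class to them, and where a whole thing is asked for, a point or a joint stands for the part that bears it (a point fixed in the world has none). Each returns a list of dicts, best first, with "confidence" (0 to 1); they miss things now and then, are a little off and sometimes report something else, mostly with a low value. They report only what shows in the picture. A call takes as long as a camera call.
- models.boxes_of(camera, thing): "point" ([x, y, z] in m, in the coordinates of the camera as it stood for that picture, good to about 4 mm: the middle of the surface that is visible of it).
The state is a dict: "clock": time; "joint_pos": joint angles; "joint_velocities": joint speeds; "tau": joint torques, N m; "position": TCP position; "ee_rot": TCP orientation; "ft_force": force on the tool from outside, world axes, zero at the start; "torque": the same for the moment, N m; "grip_width": opening from 0.0 (shut) to 1.0 (fully open).
Only numpy, scipy, OpenCV 4.12 (cv2) and the standard library are available. Lean on these libraries where they do the work, as an engineer would, in place of code of your own. Each camera call takes 0.05 s, during which the arm holds its last target. There are 200 camera calls.

## Task

The dyed beads have been tipped from their cups into the pan on the stone slab: slide the pan, never lifting it, onto the rings of the hotplate, centred, take the stirrer from its beaker and stir the beads round near the bottom of the pan in wide circles, three or four full turns, and stand it back in the beaker. Then slide the pan back to cool, centred on the ring of the slab, with every bead still in it. Nest all the empty white cups, upright and fully home in one another, into a single stack in the middle of the round cork mat (in any order, whenever it suits), and leave the sponge, the pencil and the rasp where they lie.

Things in the scene. Friction and masses are not known exactly. Their poses are not given: they have to be found in the camera images.
- cup1: White plastic stacking cup; three to five alike are present. 72 mm high, foot 38 mm across, widening to an upright rim band 66 mm across over the top 16 mm; mouth 61 mm inside. Its floor is raised 26 mm above its underside, so a cup set in another rests 26 mm higher, its rim 26 mm above the rim below. Origin: centre of the underside; z up through the mouth. About 60 g.
- cup2: White plastic stacking cup; three to five alike are present. 72 mm high, foot 38 mm across, widening to an upright rim band 66 mm across over the top 16 mm; mouth 61 mm inside. Its floor is raised 26 mm above its underside, so a cup set in another rests 26 mm higher, its rim 26 mm above the rim below. Origin: centre of the underside; z up through the mouth. About 60 g.
- cup3: White plastic stacking cup; three to five alike are present. 72 mm high, foot 38 mm across, widening to an upright rim band 66 mm across over the top 16 mm; mouth 61 mm inside. Its floor is raised 26 mm above its underside, so a cup set in another rests 26 mm higher, its rim 26 mm above the rim below. Origin: centre of the underside; z up through the mouth. About 60 g.
- cup4: White plastic stacking cup; three to five alike are present. 72 mm high, foot 38 mm across, widening to an upright rim band 66 mm across over the top 16 mm; mouth 61 mm inside. Its floor is raised 26 mm above its underside, so a cup set in another rests 26 mm higher, its rim 26 mm above the rim below. Origin: centre of the underside; z up through the mouth. About 60 g.
- cup5: White plastic stacking cup; three to five alike are present. 72 mm high, foot 38 mm across, widening to an upright rim band 66 mm across over the top 16 mm; mouth 61 mm inside. Its floor is raised 26 mm above its underside, so a cup set in another rests 26 mm higher, its rim 26 mm above the rim below. Origin: centre of the underside; z up through the mouth. About 60 g.
- mat: Round cork mat fixed to the bench, 100 mm across, 4 mm thick. Origin: centre of its underside.
- pan: Steel drying pan 130 mm across (124 mm inside) and 60 mm high, floor 4 mm thick, with a straight black handle and six wooden beads in it; 0.55 to 0.8 kg. Origin: centre of its underside; the handle points along its -x.
- pan_grip (a point): Where the pan's handle is best gripped: 115 mm from the pan's centre along its -x, 47 mm above the pan's underside, in the middle of the bar. The bar runs along the pan's x, 16 mm wide and 14 mm tall, from 81 to 196 mm from the pan's centre.
- hot_zone (a point): Centre of the rings on top of the hotplate: white sides, black glass top 220 (its x) by 190 mm with three concentric white rings (largest 144 mm across), knob on the front. Its top is 48 mm above the bench, level with and touching the stone slab beside it, so the pan slides across. It may stand left or right of the slab, along the y axis of the zone.
- cool_zone (a point): Centre of the single white ring on the grey stone slab (wooden base), 220 by 190 mm, top 48 mm above the bench, on which the pan stands at first.
- bead1: Loose wooden bead, 22 mm across, in the pan. Origin: its centre; it rolls, so its axes mean nothing.
- bead2: Loose wooden bead, 22 mm across, in the pan. Origin: its centre; it rolls, so its axes mean nothing.
- bead3: Loose wooden bead, 22 mm across, in the pan. Origin: its centre; it rolls, so its axes mean nothing.
- bead4: Loose wooden bead, 22 mm across, in the pan. Origin: its centre; it rolls, so its axes mean nothing.
- bead5: Loose wooden bead, 22 mm across, in the pan. Origin: its centre; it rolls, so its axes mean nothing.
- bead6: Loose wooden bead, 22 mm across, in the pan. Origin: its centre; it rolls, so its axes mean nothing.
- stirrer: Turned beech stirrer 190 mm long, standing foot down in the beaker, perhaps leaning a little: a round handle 18 mm across above a thicker foot 28 mm across and 30 mm tall (its underside chamfered to a 20 mm flat, its top tapering to the handle at 48 mm). Origin: centre of the foot's underside; z along the handle. 70 g.
- stirrer_grip (a point): Point on the stirrer's axis 150 mm above its foot's underside, where it is best gripped.
- beaker: Dark steel beaker fixed to the bench, 58 mm across (52 mm inside), 75 mm high, floor 5 mm thick. Origin: centre of its underside.
- sponge: Bystander: yellow sanding sponge 60 x 40 x 26 mm.
- pencil: Bystander: black pencil, 158 mm long, lying flat.
- rasp: Bystander: rasp with a black handle, 315 mm long, lying flat between the robot and the hotplate.

How it is judged:
On the way, in this order (a step that is already met when the one before it is completed fails the run):
1. the pan stands on the hotplate's rings, centred within 20 mm, before it is stirred (horizontal distance between pan and hot_zone below 0.02 m and contact force between the fingers and pan below 0.05 N), for 0.3 s.
2. the stirrer's foot, low in the pan, keeps the beads moving on the side of the pan away from the handle (z of stirrer in the frame of pan below 0.03 m and horizontal distance between stirrer and pan below 0.06 m and linear speed of any of bead1, bead2, bead3, bead4, bead5, bead6 above 0.01 m/s and x of stirrer in the frame of pan above 0.012 m and y of stirrer in the frame of pan between -0.016 and 0.016 m).
3. it comes round to the left or right side (z of stirrer in the frame of pan below 0.03 m and horizontal distance between stirrer and pan below 0.06 m and (y of stirrer in the frame of pan above 0.016 m or y of stirrer in the frame of pan below -0.016 m)).
4. it comes round to the side by the handle, beads still moving (z of stirrer in the frame of pan below 0.03 m and horizontal distance between stirrer and pan below 0.06 m and linear speed of any of bead1, bead2, bead3, bead4, bead5, bead6 above 0.01 m/s and x of stirrer in the frame of pan below -0.012 m and y of stirrer in the frame of pan between -0.016 and 0.016 m).
5. it comes round to the left or right side again (all of step 3).
6. it comes round to the side away from the handle a second time (z of stirrer in the frame of pan below 0.03 m and horizontal distance between stirrer and pan below 0.06 m and x of stirrer in the frame of pan above 0.012 m and y of stirrer in the frame of pan between -0.016 and 0.016 m).
7. then to the left or right side (all of step 5).
8. then to the side by the handle a second time (z of stirrer in the frame of pan below 0.03 m and horizontal distance between stirrer and pan below 0.06 m and x of stirrer in the frame of pan below -0.012 m and y of stirrer in the frame of pan between -0.016 and 0.016 m).
9. the stirrer stands foot down in its beaker again, let go (horizontal distance between stirrer and beaker below 0.02 m and z of stirrer in the frame of beaker below 0.025 m and angle between stirrer's own z axis and vertical below 0.45 rad and contact force between the fingers and stirrer below 0.05 N), for 0.3 s.
10. the pan stands back on the slab's ring, centred within 20 mm, let go (horizontal distance between pan and cool_zone below 0.02 m and contact force between the fingers and pan below 0.05 N), for 0.3 s.
At the end, for the whole second after the job is handed in: Pan within 20 mm of the middle of the slab's ring, all six beads in it; stirrer foot down in the beaker; all cups present upright (4.5 degrees), concentric (15 mm), each fully home at its 26 mm level (4 mm), at rest, in one stack within 30 mm of the mat's middle (all of step 9 and horizontal distance between pan and cool_zone below 0.02 m and horizontal distance between each of bead1, bead2, bead3, bead4, bead5, bead6 and pan below 0.062 m and z of each of bead1, bead2, bead3, bead4, bead5, bead6 in the frame of pan below 0.055 m and horizontal distance between each of cup1, cup2, cup3, cup4, cup5 and mat below 0.03 m and angle between each of cup1, cup2, cup3, cup4, cup5's own z axis and vertical below 0.08 rad and linear speed of each of cup1, cup2, cup3, cup4, cup5 below 0.02 m/s and (z of cup1 in the frame of mat between 0 and 0.008 m or z of cup1 in the frame of mat between 0.026 and 0.034 m or z of cup1 in the frame of mat between 0.052 and 0.06 m or z of cup1 in the frame of mat between 0.078 and 0.086 m or z of cup1 in the frame of mat between 0.104 and 0.112 m) and (z of cup2 in the frame of mat between 0 and 0.008 m or z of cup2 in the frame of mat between 0.026 and 0.034 m or z of cup2 in the frame of mat between 0.052 and 0.06 m or z of cup2 in the frame of mat between 0.078 and 0.086 m or z of cup2 in the frame of mat between 0.104 and 0.112 m) and (z of cup3 in the frame of mat between 0 and 0.008 m or z of cup3 in the frame of mat between 0.026 and 0.034 m or z of cup3 in the frame of mat between 0.052 and 0.06 m or z of cup3 in the frame of mat between 0.078 and 0.086 m or z of cup3 in the frame of mat between 0.104 and 0.112 m) and (z of cup4 in the frame of mat between 0 and 0.008 m or z of cup4 in the frame of mat between 0.026 and 0.034 m or z of cup4 in the frame of mat between 0.052 and 0.06 m or z of cup4 in the frame of mat between 0.078 and 0.086 m or z of cup4 in the frame of mat between 0.104 and 0.112 m) and (z of cup5 in the frame of mat between 0 and 0.008 m or z of cup5 in the frame of mat between 0.026 and 0.034 m or z of cup5 in the frame of mat between 0.052 and 0.06 m or z of cup5 in the frame of mat between 0.078 and 0.086 m or z of cup5 in the frame of mat between 0.104 and 0.112 m) and horizontal distance between cup1 and cup2 below 0.015 m and horizontal distance between each of cup1, cup2 and cup3 below 0.015 m and horizontal distance between each of cup1, cup2, cup3 and cup4 below 0.015 m and horizontal distance between each of cup1, cup2, cup3, cup4 and cup5 below 0.015 m); the robot touches nothing.
It fails at once if the pan is lifted more than 12 mm off the plate, or tipped more than 14 degrees (height (world z) of pan above 0.06 m or angle between pan's own z axis and vertical above 0.25 rad).
It fails at once if the sponge, pencil or rasp is moved more than 40 mm (distance of any of sponge, pencil, rasp from where it was at the start of the episode above 0.04 m).
Of cup1, cup2, cup3, cup4, cup5 only 3 to 5 are there at a start; the rules pass over those that are not, and their reading is None.
At some moment in a run one of pan may be knocked a few centimetres aside while the robot is not near it.
It also fails if it takes over 208 s, if anything falls off the work surface, if the arm or the gripper's body presses on something with over 40 N, if the wrist force passes 120 N, or if a joint passes its speed limit or range.

## Working session

There is one attempt and no reset: what is moved stays moved. The work goes in short steps, Python scripts to look and compute and a tool call to move; the robot and the scene stay as the last step left them, time stands still between calls to the robot, and variables do not carry over. Pictures are saved under pics/ and viewed, about 12 in all and at most 16, crops included, and the job is handed in when it is done.

Besides the shell and the picture viewer there is one more tool, called in YAML: its name, and indented under it one key for each argument. servo_tool: Moves the arm, as the interface text tells. Its arguments: {"type":"object","properties":{"motion":{"type":"array"},"grip_force":{"type":"number"}},"required":["motion"]}

```bash
mkdir -p pics; ls; cat > h.py <<'E'
import sys; sys.path.insert(0,'.')
import numpy as np, cv2
from scipy.spatial.transform import Rotation as R
from workcell import monitor, eyes, ticket, models
def c2w(name):
    i=eyes.camera_info(name)
    if 'extrinsics' in i: return np.linalg.inv(np.array(i['extrinsics']))
    o=monitor.get_obs(); T=np.eye(4); T[:3,:3]=R.from_quat(o['ee_rot']).as_matrix(); T[:3,3]=o['position']
    return T@np.array(i['tool_from_camera'])
def shot(name,fn=None):
    T=c2w(name); p,d=eyes.camera(name)
    if fn: cv2.imwrite('pics/'+fn,p)
    K=np.array(eyes.camera_info(name)['intrinsics']); v,u=np.indices(d.shape)
    P=np.stack([(u-K[0,2])/K[0,0]*d,(v-K[1,2])/K[1,1]*d,d],-1)@T[:3,:3].T+T[:3,3]
    P[d==0]=np.nan
    return p,d,P,T
def find(name,thing,T):
    return [(round(r['confidence'],2),np.round(T[:3,:3]@np.array(r['point'])+T[:3,3],3)) for r in models.boxes_of(name,thing)]
def st():
    o=monitor.get_obs(); print({k:np.round(o[k],3).tolist() for k in ('clock','position','ee_rot','joint_pos','ft_force','grip_width')})
E
python3 - <<'E'
from h import *
st()
for n in('top','side'):
    p,d,P,T=shot(n,n+'1.png'); np.save(n+'P.npy',P); np.save(n+'I.npy',p)
    print(n,np.round(T,3).tolist())
    for t in ['cup1','mat','pan','pan_grip','hot_zone','cool_zone','bead1','stirrer','beaker','sponge','pencil','rasp']:
        print(t,[(c,x.tolist()) for c,x in find(n,t,T) if c>.25])
E
```

```text
pics
{'clock': 0.0, 'position': [0.203, -0.591, 0.231], 'ee_rot': [0.814, -0.581, -0.001, -0.0], 'joint_pos': [1.216, 0.333, -0.065, 1.461, 0.022, 1.35, -0.089], 'ft_force': [-0.666, 0.352, 0.044], 'grip_width': 0.998}
top [[-0.003, -0.994, 0.108, 0.4], [-0.999, 0.007, 0.037, -0.036], [-0.038, -0.107, -0.993, 1.007], [0.0, 0.0, 0.0, 1.0]]
cup1 [(0.98, [0.557, -0.119, 0.041]), (0.9, [0.695, -0.219, 0.043]), (0.6, [0.415, -0.306, 0.04]), (0.57, [0.316, 0.265, 0.007]), (0.33, [0.462, 0.361, 0.069])]
mat [(0.86, [0.561, -0.25, -0.0])]
pan [(0.74, [0.488, 0.343, 0.073])]
pan_grip [(0.74, [0.489, 0.345, 0.07]), (0.27, [0.521, 0.314, 0.072])]
hot_zone [(0.63, [0.5, 0.139, 0.045])]
cool_zone [(0.71, [0.483, 0.291, 0.051])]
bead1 [(0.68, [0.499, 0.141, 0.045]), (0.65, [0.462, 0.362, 0.069]), (0.57, [0.503, 0.369, 0.072]), (0.53, [0.528, 0.351, 0.068]), (0.49, [0.458, 0.322, 0.069]), (0.4, [0.521, 0.313, 0.068])]
stirrer [(0.58, [0.666, -0.021, 0.124])]
beaker [(0.83, [0.674, -0.015, 0.041]), (0.48, [0.498, 0.143, 0.046])]
sponge [(0.57, [0.636, -0.326, 0.025])]
pencil [(0.56, [0.491, -0.024, 0.002])]
rasp [(0.71, [0.314, 0.265, 0.006])]
side [[0.97, -0.168, 0.176, 0.315], [-0.243, -0.693, 0.679, -0.655], [0.008, -0.701, -0.713, 0.801], [0.0, 0.0, 0.0, 1.0]]
cup1 [(0.84, [0.412, -0.287, 0.045]), (0.74, [0.481, 0.338, 0.087]), (0.7, [0.691, -0.208, 0.05]), (0.61, [0.559, -0.112, 0.049])]
mat [(0.82, [0.562, -0.253, 0.003])]
pan [(0.87, [0.48, 0.337, 0.086])]
pan_grip [(0.66, [0.481, 0.338, 0.091])]
hot_zone [(0.95, [0.503, 0.112, 0.045]), (0.72, [0.691, -0.208, 0.046])]
cool_zone [(0.9, [0.48, 0.28, 0.049])]
bead1 []
stirrer [(0.77, [0.671, -0.029, 0.137])]
beaker [(0.76, [0.67, -0.035, 0.047])]
sponge [(0.69, [0.635, -0.34, 0.023]), (0.58, [0.563, -0.252, 0.001])]
pencil [(0.52, [0.489, -0.022, 0.01])]
rasp [(0.64, [0.309, 0.25, 0.003])]
```

View pics/top1.png

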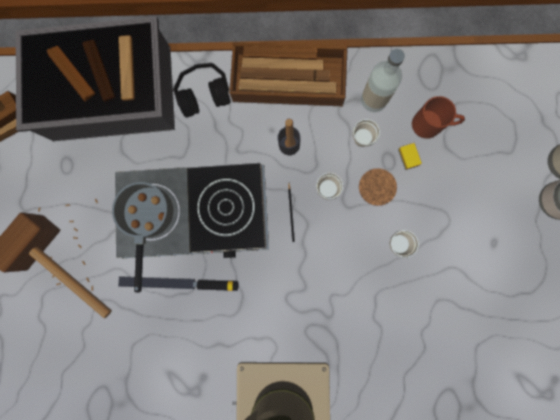

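View pics/side1.png

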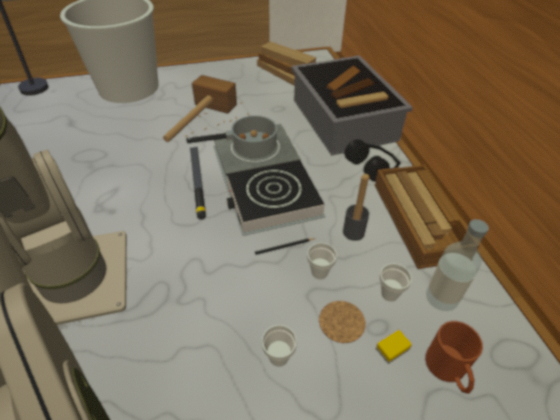

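The top view shows the robot base at the bottom, with +x up and +y left. The pan is at (145,211) with its handle pointing down to (139,290). The hotplate rings are at (225,207) and the beaker at (289,140). Three cups stand at (330,187), (367,133) and (403,243), and the mat is at (378,187). The side view agrees. Next I refine these positions from the point clouds.

```bash
cat > fit.py <<'E'
from h import *
from scipy.optimize import least_squares
def circ(q,c0,r0):
    f=lambda a: np.hypot(q[:,0]-a[0],q[:,1]-a[1])-r0
    return least_squares(f,c0,loss='soft_l1',f_scale=.002).x
def pts(P,c,r,z0,z1):
    q=P.reshape(-1,3); q=q[np.isfinite(q[:,0])]
    return q[(np.hypot(q[:,0]-c[0],q[:,1]-c[1])<r)&(q[:,2]>z0)&(q[:,2]<z1)]
E
python3 - <<'E'
from fit import *
A={n:np.load(n+'P.npy') for n in('top','side')}
I=np.load('topI.npy')
for n,P in A.items():
    for c in [(.557,-.119),(.695,-.219),(.415,-.306)]:
        q=pts(P,c,.05,.058,.085); print(n,'cup',len(q),circ(q,q[:,:2].mean(0),.033).round(4),np.percentile(q[:,2],[5,50,95]).round(3))
    q=pts(P,(.485,.325),.085,.098,.12); print('pan',len(q),circ(q,q[:,:2].mean(0),.0635).round(4),q[:,2].max().round(3))
    q=pts(P,(.38,.33),.1,.08,.115); q=q[q[:,0]<.41]; 
    if len(q)>5:
        m=q.mean(0);u=np.linalg.svd(q-m,full_matrices=False)[2][0]; print('handle',len(q),m.round(3),u.round(3),q[:,0].min().round(3),q[:,0].max().round(3))
    q=pts(P,(.67,-.03),.06,.08,.23)
    for z in np.arange(.08,.23,.02):
        s=q[abs(q[:,2]-z-.01)<.01]
        if len(s):print('st',z.round(2),len(s),s.mean(0).round(3))
    q=pts(P,(.674,-.025),.05,.065,.08); print('beak',len(q),circ(q,q[:,:2].mean(0),.0275).round(4) if len(q) else 0)
# white rings top: pixel-level
for n,P in A.items():
    I=np.load(n+'I.npy'); g=I.max(2)
    for nm,c,rm in(('hot',(.5,.125),.09),('cool',(.485,.31),.1)):
        m=(np.hypot(P[...,0]-c[0],P[...,1]-c[1])<rm)&(abs(P[...,2]-.048)<.012)
        q=P[m]; w=g[m]; print(n,nm,len(q),np.median(q[:,2]).round(4),np.percentile(w,[5,50,90,98]), q[:,1].min().round(3))
# plates extents
P=A['top']; m=(abs(P[...,2]-.048)<.008); q=P[m]; q=q[(q[:,0]>.35)&(q[:,0]<.65)&(q[:,1]>0)&(q[:,1]<.45)]
r=cv2.minAreaRect((q[:,:2]*1000).astype(np.float32)); print('plate',r)
q=pts(A['top'],(.56,-.25),.07,.002,.012);print('mat',q.mean(0),len(q), circ(q[:1],[0,0],0))
I=cv2.resize(np.load('topI.npy')[100:260,100:420],None,fx=2.5,fy=2.5,interpolation=cv2.INTER_CUBIC); cv2.imwrite('pics/c1.png',I)
E
```

```text
top cup 128 [ 0.553  -0.1178] [0.059 0.069 0.072]
top cup 162 [ 0.6876 -0.2112] [0.059 0.068 0.072]
top cup 157 [ 0.4115 -0.2946] [0.059 0.069 0.072]
pan 561 [0.4934 0.3375] 0.112
handle 360 [0.355 0.338 0.1  ] [-1.     0.01   0.004] 0.301 0.409
st 0.08 17 [ 0.67  -0.022  0.09 ]
st 0.1 19 [ 0.669 -0.023  0.11 ]
st 0.12 17 [ 0.669 -0.021  0.13 ]
st 0.14 19 [ 0.669 -0.022  0.149]
st 0.16 24 [ 0.669 -0.022  0.171]
st 0.18 58 [ 0.674 -0.022  0.192]
beak 114 [ 0.6769 -0.019 ]
side cup 299 [ 0.5531 -0.1191] [0.059 0.067 0.073]
side cup 335 [ 0.6872 -0.2124] [0.059 0.067 0.073]
side cup 356 [ 0.4108 -0.2962] [0.059 0.068 0.073]
pan 444 [0.4938 0.3374] 0.112
handle 242 [0.354 0.336 0.099] [-1.     0.012  0.   ] 0.3 0.41
st 0.08 45 [ 0.672 -0.027  0.09 ]
st 0.1 48 [ 0.672 -0.028  0.11 ]
st 0.12 49 [ 0.672 -0.027  0.13 ]
st 0.14 49 [ 0.673 -0.028  0.15 ]
st 0.16 52 [ 0.672 -0.027  0.17 ]
st 0.18 66 [ 0.673 -0.026  0.19 ]
beak 194 [ 0.6763 -0.0191]
top hot 3834 0.047 [ 27.  34.  95. 121.] 0.046
top cool 3654 0.0483 [ 29.  91. 119. 131.] 0.21
side hot 2540 0.0483 [ 37.   49.  107.1 128. ] 0.045
side cool 1562 0.0488 [ 45. 104. 123. 132.] 0.211
plate ((492.46527099609375, 236.12831115722656), (235.80154418945312, 378.9996337890625), 2.8041269779205322)
mat [ 0.55987563 -0.25103594  0.00359863] 709 [ 0.6202747  -0.27171783]
```

View pics/c1.png

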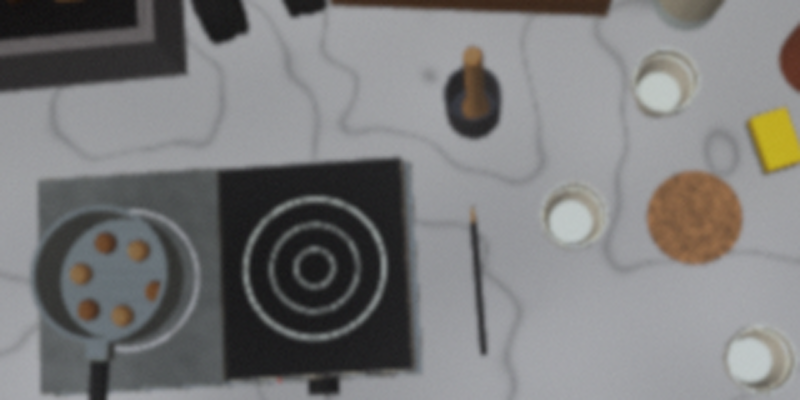

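```bash
python3 - <<'E'
from fit import *
for n in('top','side'):
    P=np.load(n+'P.npy');I=np.load(n+'I.npy'); g=I.max(2).astype(float); 
    ok=(abs(P[...,2]-.048)<.012)&(P[...,0]>.35)&(P[...,0]<.64)
    m=ok&(np.hypot(P[...,0]-.5,P[...,1]-.135)<.082)&(g>80)
    q=P[m][:,:2]
    hot=least_squares(lambda a:(lambda r:np.abs(r[:,None]-a[2:]).min(1))(np.hypot(*(q-a[:2]).T)),[.5,.135,.071,.043,.02],loss='soft_l1',f_scale=.002).x
    print(n,'hot',hot.round(4),len(q))
    # plate yaw via dark/grey boundary and edges
    m=(abs(P[...,2]-.048)<.006)&(P[...,1]>-.02)&(P[...,1]<.47)&(P[...,0]>.36)&(P[...,0]<.63)
    q=P[m][:,:2]; f=[]
    for side in(1,-1):
        e=[]
        for y in np.arange(.06,.40,.01):
            s=q[abs(q[:,1]-y)<.005]; 
            if len(s)>3:e.append((y,np.percentile(side*s[:,0],98)*side))
        e=np.array(e); k=np.polyfit(e[:,0],e[:,1],1);k=np.polyfit(*e[abs(np.polyval(k,e[:,0])-e[:,1])<.004].T,1); print(n,side,k.round(4), np.polyval(k,[.13,.32]).round(4))
    c=hot[:2]+.19*np.array([-.055,.998]);print('cool est',c.round(4))
    loc=cv2.dilate(cv2.medianBlur(I.max(2),3),np.ones((3,3)))
    m=ok&(abs(np.hypot(P[...,0]-c[0],P[...,1]-c[1])-.066)<.02)&(abs(P[...,2]-.048)<.006)&(P[...,1]<.30)&(P[...,1]>.21)&(g>118)&(abs(P[...,0]-c[0])<.06)
    q=P[m][:,:2]; f=least_squares(lambda a:np.hypot(*(q-a[:2]).T)-a[2],[*c,.07],loss='soft_l1',f_scale=.002).x; print('ring',len(q),f.round(4))
E
```

```text
top hot [0.5055 0.1416 0.0704 0.0439 0.0187] 631
top 1 [-0.0457  0.6161] [0.6102 0.6015]
top -1 [-0.062   0.4103] [0.4022 0.3904]
cool est [0.495  0.3313]
ring 106 [0.4947 0.3299 0.069 ]
side hot [0.5061 0.1416 0.0702 0.0439 0.0192] 608
side 1 [-0.0413  0.6147] [0.6093 0.6014]
side -1 [-0.0675  0.4097] [0.4009 0.3881]
cool est [0.4956 0.3312]
ring 98 [0.4961 0.3294 0.0683]
```

```bash
cat > plan.py <<'E'
from h import *
import json
def rot(phi):  # tool down, tool x at world angle phi (deg)
    a=np.radians(phi); x=np.array([np.cos(a),np.sin(a),0]); z=np.array([0,0,-1.]); return R.from_matrix(np.stack([x,np.cross(z,x),z],1))
def pose():
    o=monitor.get_obs(); r=R.from_quat(o['ee_rot']); x=r.as_matrix()[:,0]
    return [*o['position'],np.degrees(np.arctan2(x[1],x[0]))],r
def plan(wps,start=None):
    """wps: (x,y,z,phi,grip,n rows)"""
    if start is None: p,r=pose()
    else: p,r=start,rot(start[3])
    seq=[]; cur=np.array(p,float)
    for w in wps:
        t=np.array([c if v is None else v for v,c in zip(w[:4],cur)],float)
        for k in range(1,w[5]+1):
            seq.append((w[4],cur+(t-cur)*k/w[5]))
        cur=t
    p0=np.array(p[:3]); r0=r
    for i in range(0,len(seq),20):
        rows=[]
        for g,q in seq[i:i+20]:
            d=r0.inv().apply(q[:3]-p0); v=(r0.inv()*rot(q[3])).as_rotvec(degrees=True)
            rows.append([g]+[round(a,4)+0. for a in d]+[round(a,1)+0. for a in v])
        print(json.dumps(rows).replace(' ','').replace('0.0,','0,').replace('0.0]','0]'))
        q=seq[min(i+20,len(seq))-1][1]; p0=q[:3]; r0=rot(q[3])
E
python3 - <<'E'
from plan import *
P=np.load('topP.npy').reshape(-1,3);P=np.vstack([P,np.load('sideP.npy').reshape(-1,3)]);P=P[np.isfinite(P[:,0])]
q=P[(P[:,2]>.1)&(np.hypot(P[:,0]-.687,P[:,1]+.212)<.2)&(P[:,1]<-.1)]; print('tall near B',np.hypot(q[:,0]-.687,q[:,1]+.212).min(),q[:,0].min(),q[:,1].max(),q[:,2].max())
plan([(.411,-.295,.16,60,1,13),(.411,-.295,.041,60,1,5),(.411,-.295,.041,60,1,2)])
plan([(None,None,None,60,.5,6),(.411,-.295,.10,60,.5,4),(.561,-.251,.10,60,.5,5)],[.411,-.295,.041,60])
E
```

```text
tall near B 0.07875308860355741 0.7593702885168863 -0.21129890150687575 0.2426878416301157
[[1,-0.0163,-0.0225,0.0055,0,0,-10.1],[1,-0.0327,-0.045,0.011,0,0,-20.2],[1,-0.049,-0.0675,0.0165,0,0,-30.2],[1,-0.0653,-0.09,0.0219,0,0,-40.3],[1,-0.0816,-0.1125,0.0274,0,0,-50.4],[1,-0.098,-0.135,0.0329,0,0,-60.5],[1,-0.1143,-0.1575,0.0384,0,0,-70.5],[1,-0.1306,-0.18,0.0439,0,0,-80.6],[1,-0.1469,-0.2025,0.0494,0,0,-90.7],[1,-0.1633,-0.225,0.0549,0,0,-100.8],[1,-0.1796,-0.2475,0.0604,0,0,-110.8],[1,-0.1959,-0.27,0.0658,0,0,-120.9],[1,-0.2122,-0.2924,0.0713,0,0,-131.0],[1,-0.2122,-0.2924,0.0951,0,0,-131.0],[1,-0.2122,-0.2924,0.1189,0,0,-131.0],[1,-0.2122,-0.2924,0.1427,0,0,-131.0],[1,-0.2122,-0.2924,0.1665,0,0,-131.0],[1,-0.2122,-0.2924,0.1903,0,0,-131.0],[1,-0.2122,-0.2924,0.1903,0,0,-131.0],[1,-0.2122,-0.2924,0.1903,0,0,-131.0]]
[[0.5,0,0,0,0,0,0],[0.5,0,0,0,0,0,0],[0.5,0,0,0,0,0,0],[0.5,0,0,0,0,0,0],[0.5,0,0,0,0,0,0],[0.5,0,0,0,0,0,0],[0.5,0,0,-0.0148,0,0,0],[0.5,0,0,-0.0295,0,0,0],[0.5,0,0,-0.0443,0,0,0],[0.5,0,0,-0.059,0,0,0],[0.5,0.0226,0.0216,-0.059,0,0,0],[0.5,0.0452,0.0432,-0.059,0,0,0],[0.5,0.0679,0.0647,-0.059,0,0,0],[0.5,0.0905,0.0863,-0.059,0,0,0],[0.5,0.1131,0.1079,-0.059,0,0,0]]
```

servo_tool:
  motion:
    - [1,-0.049,-0.0675,0.0165,0,0,-10]
    - [1,-0.065,-0.09,0.022,0,0,-20]
    - [1,-0.08,-0.11,0.027,0,0,-30]
    - [1,-0.098,-0.135,0.033,0,0,-40]
    - [1,-0.114,-0.157,0.038,0,0,-50]
    - [1,-0.13,-0.18,0.044,0,0,-60]
    - [1,-0.147,-0.2,0.049,0,0,-70]
    - [1,-0.163,-0.225,0.055,0,0,-80]
    - [1,-0.18,-0.248,0.06,0,0,-90]
    - [1,-0.196,-0.27,0.066,0,0,-100]
    - [1,-0.205,-0.28,0.07,0,0,-110]
    - [1,-0.212,-0.292,0.071,0,0,-120]
    - [1,-0.212,-0.292,0.071,0,0,-131]
    - [1,-0.212,-0.292,0.095,0,0,-131]
    - [1,-0.212,-0.292,0.119,0,0,-131]
    - [1,-0.212,-0.292,0.143,0,0,-131]
    - [1,-0.212,-0.292,0.167,0,0,-131]
    - [1,-0.212,-0.292,0.19,0,0,-131]
    - [1,-0.212,-0.292,0.19,0,0,-131]
  grip_force: 25

```text
clock: 3.68
position: [0.4097, -0.2947, 0.0401]
ee_rot: [0.866, 0.5, -0.0, -0.001]
ft_force: [0.5, 0.4, 0.5]
grip_width: 1.001
```

```bash
python3 - <<'E'
from h import *
st()
p,d,P,T=shot('wrist','w1.png'); print(find('wrist','cup1',T))
E
```

```text
{'clock': 3.675, 'position': [0.41, -0.295, 0.04], 'ee_rot': [0.866, 0.5, -0.0, -0.001], 'joint_pos': [0.975, 0.319, -0.496, 1.95, 0.188, 0.921, 1.433], 'ft_force': [0.452, 0.434, 0.487], 'grip_width': 1.001}
[(0.96, array([ 0.421, -0.301,  0.06 ]))]
```

View pics/w1.png

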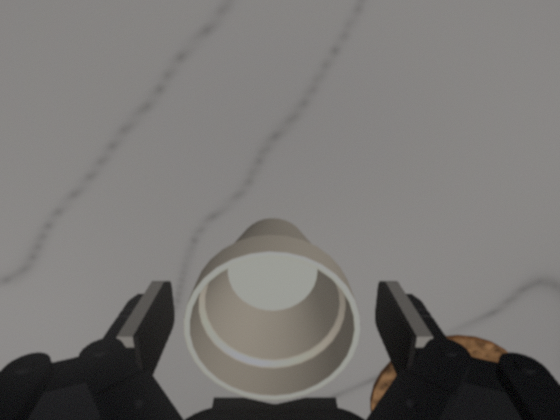

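The wrist view shows the cup mouth at (272,325), centred between the pads at (160,310) and (390,310). I close and carry it.

servo_tool:
  motion:
    - [0.5,0,0,0,0,0,0]
    - [0.5,0,0,0,0,0,0]
    - [0.5,0,0,0,0,0,0]
    - [0.5,0,0,0,0,0,0]
    - [0.5,0,0,0,0,0,0]
    - [0.5,0,0,-0.02,0,0,0]
    - [0.5,0,0,-0.04,0,0,0]
    - [0.5,0,0,-0.06,0,0,0]
    - [0.5,0.023,0.022,-0.06,0,0,0]
    - [0.5,0.045,0.043,-0.06,0,0,0]
    - [0.5,0.068,0.065,-0.06,0,0,0]
    - [0.5,0.09,0.086,-0.06,0,0,0]
    - [0.5,0.114,0.109,-0.06,0,0,0]
    - [0.5,0.114,0.109,-0.04,0,0,0]
    - [0.5,0.114,0.109,-0.02,0,0,0]
    - [0.5,0.114,0.109,-0.01,0,0,0]
    - [0.5,0.114,0.109,-0.01,0,0,0]

```text
clock: 5.9
position: [0.5609, -0.2514, 0.0504]
ee_rot: [0.866, 0.5, -0.001, -0.001]
ft_force: [1.1, 0.6, -0.3]
grip_width: 0.758
```

```bash
python3 - <<'E'
from fit import *
st()
p,d,P,T=shot('side','s2.png'); print([x for x in find('side','cup1',T) if x[0]>.4])
q=pts(P,(.561,-.251),.06,.0,.12)
for z in np.arange(0,.1,.01):
    s=q[abs(q[:,2]-z-.005)<.005]; print(z.round(2),len(s),(np.ptp(s[:,0]).round(3),np.ptp(s[:,1]).round(3)) if len(s) else '')
cv2.imwrite('pics/c2.png',cv2.resize(p[200:400,220:470],None,fx=2.5,fy=2.5))
E
```

```text
{'clock': 5.9, 'position': [0.561, -0.251, 0.05], 'ee_rot': [0.866, 0.5, -0.001, -0.001], 'joint_pos': [0.747, 0.523, -0.512, 1.653, 0.288, 1.043, 1.192], 'ft_force': [1.053, 0.628, -0.263], 'grip_width': 0.758}
[(0.69, array([ 0.554, -0.252,  0.064])), (0.68, array([ 0.554, -0.111,  0.046])), (0.64, array([ 0.688, -0.21 ,  0.051]))]
0.0 1269 (np.float64(0.119), np.float64(0.117))
0.01 24 (np.float64(0.026), np.float64(0.021))
0.02 26 (np.float64(0.035), np.float64(0.02))
0.03 46 (np.float64(0.048), np.float64(0.046))
0.04 44 (np.float64(0.051), np.float64(0.05))
0.05 64 (np.float64(0.056), np.float64(0.064))
0.06 106 (np.float64(0.064), np.float64(0.072))
0.07 123 (np.float64(0.066), np.float64(0.075))
0.08 35 (np.float64(0.065), np.float64(0.063))
0.09 0
```

View pics/c2.png

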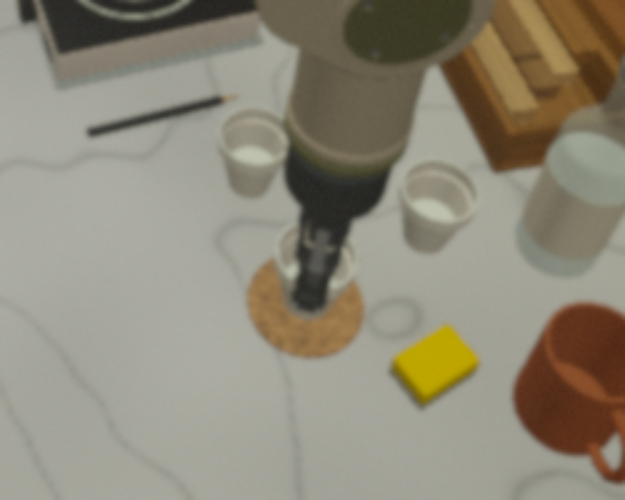

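The side crop shows the cup upright in the jaws just above the mat at (315,270), with the other two cups untouched. I lower and release it, then go to the next cup.

```bash
python3 - <<'E'
from plan import *
s=[.561,-.2513,.0503,60]
plan([(None,None,.0445,60,.5,2),(None,None,.0445,60,1,4),(None,None,.115,60,1,3),(.553,-.1185,.115,60,1,4),(None,None,.04,60,1,4),(None,None,.04,60,1,1)],s)
s=[.553,-.1185,.04,60]
plan([(None,None,.04,60,.5,5),(None,None,.13,60,.5,4),(.561,-.251,.13,60,.5,5),(None,None,.072,60,.5,4),(None,None,.0715,60,.5,2)],s)
E
```

```text
[[0.5,0,0,0.0029,0,0,0],[0.5,0,0,0.0058,0,0,0],[1,0,0,0.0058,0,0,0],[1,0,0,0.0058,0,0,0],[1,0,0,0.0058,0,0,0],[1,0,0,0.0058,0,0,0],[1,0,0,-0.0177,0,0,0],[1,0,0,-0.0412,0,0,0],[1,0,0,-0.0647,0,0,0],[1,0.0278,-0.0183,-0.0647,0,0,0],[1,0.0555,-0.0367,-0.0647,0,0,0],[1,0.0833,-0.055,-0.0647,0,0,0],[1,0.111,-0.0733,-0.0647,0,0,0],[1,0.111,-0.0733,-0.046,0,0,0],[1,0.111,-0.0733,-0.0272,0,0,0],[1,0.111,-0.0733,-0.0084,0,0,0],[1,0.111,-0.0733,0.0103,0,0,0],[1,0.111,-0.0733,0.0103,0,0,0]]
[[0.5,0,0,0,0,0,0],[0.5,0,0,0,0,0,0],[0.5,0,0,0,0,0,0],[0.5,0,0,0,0,0,0],[0.5,0,0,0,0,0,0],[0.5,0,0,-0.0225,0,0,0],[0.5,0,0,-0.045,0,0,0],[0.5,0,0,-0.0675,0,0,0],[0.5,0,0,-0.09,0,0,0],[0.5,-0.0221,0.0146,-0.09,0,0,0],[0.5,-0.0443,0.0293,-0.09,0,0,0],[0.5,-0.0664,0.0439,-0.09,0,0,0],[0.5,-0.0886,0.0585,-0.09,0,0,0],[0.5,-0.1107,0.0732,-0.09,0,0,0],[0.5,-0.1107,0.0732,-0.0755,0,0,0],[0.5,-0.1107,0.0732,-0.061,0,0,0],[0.5,-0.1107,0.0732,-0.0465,0,0,0],[0.5,-0.1107,0.0732,-0.032,0,0,0],[0.5,-0.1107,0.0732,-0.0317,0,0,0],[0.5,-0.1107,0.0732,-0.0315,0,0,0]]
```

servo_tool:
  motion:
    - [0.5,0,0,0.003,0,0,0]
    - [0.5,0,0,0.006,0,0,0]
    - [1,0,0,0.006,0,0,0]
    - [1,0,0,0.006,0,0,0]
    - [1,0,0,0.006,0,0,0]
    - [1,0,0,0.006,0,0,0]
    - [1,0,0,-0.018,0,0,0]
    - [1,0,0,-0.041,0,0,0]
    - [1,0,0,-0.065,0,0,0]
    - [1,0.028,-0.018,-0.065,0,0,0]
    - [1,0.056,-0.037,-0.065,0,0,0]
    - [1,0.083,-0.055,-0.065,0,0,0]
    - [1,0.111,-0.0735,-0.065,0,0,0]
    - [1,0.111,-0.0735,-0.046,0,0,0]
    - [1,0.111,-0.0735,-0.027,0,0,0]
    - [1,0.111,-0.0735,-0.008,0,0,0]
    - [1,0.111,-0.0735,0.01,0,0,0]
    - [1,0.111,-0.0735,0.01,0,0,0]

```text
clock: 8.25
position: [0.5527, -0.1184, 0.0394]
ee_rot: [0.866, 0.5, -0.001, -0.001]
ft_force: [-0.2, -0.0, 0.1]
grip_width: 1.0
```

```bash
python3 - <<'E'
from fit import *
p,d,P,T=shot('top')
q=pts(P,(.561,-.251),.045,.06,.09); print(circ(q,q[:,:2].mean(0),.033),q[:,2].max(),len(q))
E
```

```text
[ 0.56339045 -0.24863833] 0.07772823395629458 79
```

servo_tool:
  motion:
    - [0.5,0,0,0,0,0,0]
    - [0.5,0,0,0,0,0,0]
    - [0.5,0,0,0,0,0,0]
    - [0.5,0,0,0,0,0,0]
    - [0.5,0,0,0,0,0,0]
    - [0.5,0,0,-0.023,0,0,0]
    - [0.5,0,0,-0.045,0,0,0]
    - [0.5,0,0,-0.068,0,0,0]
    - [0.5,0,0,-0.09,0,0,0]
    - [0.5,-0.022,0.0145,-0.09,0,0,0]
    - [0.5,-0.044,0.029,-0.09,0,0,0]
    - [0.5,-0.066,0.044,-0.09,0,0,0]
    - [0.5,-0.0885,0.0585,-0.09,0,0,0]
    - [0.5,-0.1105,0.073,-0.09,0,0,0]
    - [0.5,-0.1105,0.073,-0.09,0,0,0]
    - [0.5,-0.1105,0.073,-0.075,0,0,0]
    - [0.5,-0.1105,0.073,-0.06,0,0,0]
    - [0.5,-0.1105,0.073,-0.046,0,0,0]
    - [0.5,-0.1105,0.073,-0.032,0,0,0]
    - [0.5,-0.1105,0.073,-0.032,0,0,0]

```text
clock: 10.8
position: [0.5617, -0.2504, 0.0723]
ee_rot: [0.866, 0.5, -0.0, -0.0]
ft_force: [0.6, 0.7, -0.7]
grip_width: 0.759
```

```bash
python3 - <<'E'
from fit import *
from plan import plan,pose
st()
p,d,P,T=shot('side','s3.png'); cv2.imwrite('pics/c3.png',cv2.resize(p[220:400,260:460],None,fx=2.5,fy=2.5))
z=pose()[0][2]
s=pose()[0];s[3]=60
plan([(None,None,z-.001,60,.5,1),(None,None,z-.001,60,1,4),(None,None,.15,60,1,3),(.6873,-.212,.12,60,1,4),(None,None,.0395,60,1,4),(None,None,.0395,60,1,1)],s)
plan([(None,None,.0395,60,.5,5),(None,None,.16,60,.5,4),(.561,-.251,.16,60,.5,5),(None,None,.16,60,.5,1),(None,None,.0975,60,.5,4),(None,None,.0975,60,.5,1)],[.6873,-.212,.0395,60])
E
```

```text
{'clock': 10.8, 'position': [0.562, -0.25, 0.072], 'ee_rot': [0.866, 0.5, -0.0, -0.0], 'joint_pos': [0.751, 0.497, -0.52, 1.638, 0.272, 1.079, 1.201], 'ft_force': [0.565, 0.724, -0.734], 'grip_width': 0.759}
[[0.5,0,0,0.001,0,0,0],[1,0,0,0.001,0,0,0],[1,0,0,0.001,0,0,0],[1,0,0,0.001,0,0,0],[1,0,0,0.001,0,0,0],[1,0,0,-0.0251,0,0,0],[1,0,0,-0.0512,0,0,0],[1,0,0,-0.0774,0,0,0],[1,0.024,0.0224,-0.0699,0,0,0],[1,0.048,0.0448,-0.0624,0,0,0],[1,0.072,0.0672,-0.0549,0,0,0],[1,0.096,0.0896,-0.0474,0,0,0],[1,0.096,0.0896,-0.0272,0,0,0],[1,0.096,0.0896,-0.0071,0,0,0],[1,0.096,0.0896,0.013,0,0,0],[1,0.096,0.0896,0.0331,0,0,0],[1,0.096,0.0896,0.0331,0,0,0]]
[[0.5,0,0,0,0,0,0],[0.5,0,0,0,0,0,0],[0.5,0,0,0,0,0,0],[0.5,0,0,0,0,0,0],[0.5,0,0,0,0,0,0],[0.5,0,0,-0.0301,0,0,0],[0.5,0,0,-0.0602,0,0,0],[0.5,0,0,-0.0904,0,0,0],[0.5,0,0,-0.1205,0,0,0],[0.5,-0.0194,-0.018,-0.1205,0,0,0],[0.5,-0.0388,-0.036,-0.1205,0,0,0],[0.5,-0.0582,-0.0539,-0.1205,0,0,0],[0.5,-0.0775,-0.0719,-0.1205,0,0,0],[0.5,-0.0969,-0.0899,-0.1205,0,0,0],[0.5,-0.0969,-0.0899,-0.1205,0,0,0],[0.5,-0.0969,-0.0899,-0.1049,0,0,0],[0.5,-0.0969,-0.0899,-0.0892,0,0,0],[0.5,-0.0969,-0.0899,-0.0736,0,0,0],[0.5,-0.0969,-0.0899,-0.058,0,0,0],[0.5,-0.0969,-0.0899,-0.058,0,0,0]]
```

View pics/c3.png

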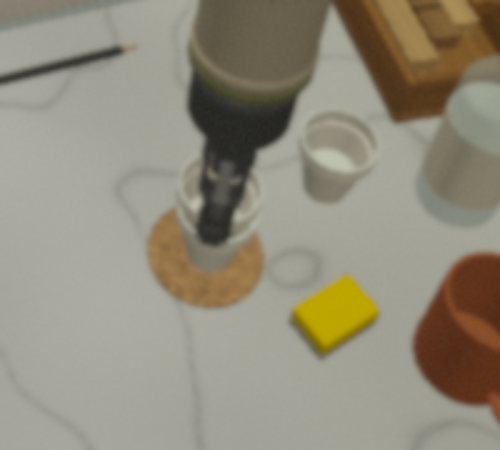

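The crop shows the second cup nested in the first on the mat at (215,220). The third cup is at (338,155).

servo_tool:
  motion:
    - [0.5,0,0,0.0015,0,0,0]
    - [0.5,0,0,0.0015,0,0,0]
    - [1,0,0,0.0015,0,0,0]
    - [1,0,0,0.0015,0,0,0]
    - [1,0,0,0.0015,0,0,0]
    - [1,0,0,0.0015,0,0,0]
    - [1,0,0,-0.025,0,0,0]
    - [1,0,0,-0.051,0,0,0]
    - [1,0,0,-0.077,0,0,0]
    - [1,0.024,0.022,-0.07,0,0,0]
    - [1,0.048,0.045,-0.062,0,0,0]
    - [1,0.072,0.067,-0.055,0,0,0]
    - [1,0.096,0.0895,-0.047,0,0,0]
    - [1,0.096,0.0895,-0.027,0,0,0]
    - [1,0.096,0.0895,-0.007,0,0,0]
    - [1,0.096,0.0895,0.013,0,0,0]
    - [1,0.096,0.0895,0.033,0,0,0]
    - [1,0.096,0.0895,0.033,0,0,0]

```text
clock: 13.1
position: [0.6859, -0.2121, 0.0381]
ee_rot: [0.866, 0.5, -0.001, -0.001]
ft_force: [-0.1, -0.1, -0.7]
grip_width: 1.004
```

servo_tool:
  motion:
    - [0.5,0,0,0,0,0,0]
    - [0.5,0,0,0,0,0,0]
    - [0.5,0,0,0,0,0,0]
    - [0.5,0,0,0,0,0,0]
    - [0.5,0,0,0,0,0,0]
    - [0.5,0,0,-0.03,0,0,0]
    - [0.5,0,0,-0.06,0,0,0]
    - [0.5,0,0,-0.09,0,0,0]
    - [0.5,0,0,-0.12,0,0,0]
    - [0.5,-0.019,-0.018,-0.12,0,0,0]
    - [0.5,-0.039,-0.036,-0.12,0,0,0]
    - [0.5,-0.058,-0.054,-0.12,0,0,0]
    - [0.5,-0.0775,-0.072,-0.12,0,0,0]
    - [0.5,-0.0965,-0.09,-0.12,0,0,0]
    - [0.5,-0.0965,-0.09,-0.12,0,0,0]
    - [0.5,-0.0965,-0.09,-0.105,0,0,0]
    - [0.5,-0.0965,-0.09,-0.09,0,0,0]
    - [0.5,-0.0965,-0.09,-0.075,0,0,0]
    - [0.5,-0.0965,-0.09,-0.058,0,0,0]
    - [0.5,-0.0965,-0.09,-0.058,0,0,0]

```text
clock: 15.6
position: [0.561, -0.2504, 0.0968]
ee_rot: [0.866, 0.5, -0.0, -0.0]
ft_force: [-0.7, -0.8, -0.4]
grip_width: 0.751
```

```bash
python3 - <<'E'
from fit import *
st()
p,d,P,T=shot('side'); cv2.imwrite('pics/c4.png',cv2.resize(p[220:400,260:460],None,fx=2.5,fy=2.5))
p,d,P,T=shot('top'); q=pts(P,(.485,.325),.12,.098,.12); q=q[q[:,0]>.42];print('pan',circ(q,q[:,:2].mean(0),.0635).round(4))
E
```

```text
{'clock': 15.6, 'position': [0.561, -0.25, 0.097], 'ee_rot': [0.866, 0.5, -0.0, -0.0], 'joint_pos': [0.763, 0.471, -0.534, 1.62, 0.259, 1.123, 1.211], 'ft_force': [-0.727, -0.751, -0.376], 'grip_width': 0.751}
pan [0.4943 0.3375]
```

View pics/c4.png

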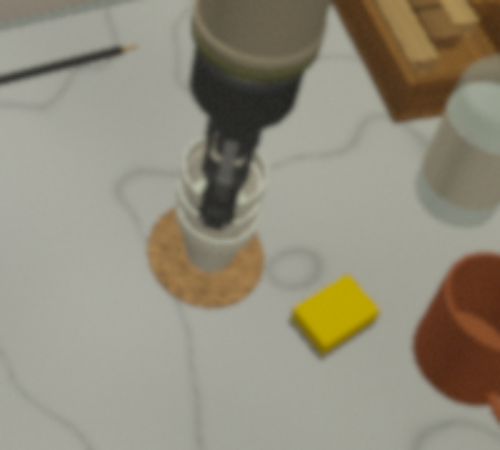

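The crop shows the third cup nested, all three rims stacked over the mat at (220,190). The pan has not moved. I release the cup and go to the pan handle.

```bash
python3 - <<'E'
from plan import *
s=pose()[0];s[3]=60
plan([(None,None,s[2]-.0005,60,.5,1),(None,None,None,60,1,4),(None,None,.2,60,1,4),(.384,-.05,.2,75,1,5),(.384,.3375,.19,90,1,8),(None,None,.19,90,1,2)],s)
plan([(None,None,.073,90,1,4),(None,None,.073,90,1,2)],[.384,.3375,.19,90])
E
```

```text
[[0.5,0,0,0.0005,0,0,0],[1,0,0,0.0005,0,0,0],[1,0,0,0.0005,0,0,0],[1,0,0,0.0005,0,0,0],[1,0,0,0.0005,0,0,0],[1,0,0,-0.0252,0,0,0],[1,0,0,-0.051,0,0,0],[1,0,0,-0.0767,0,0,0],[1,0,0,-0.1024,0,0,0],[1,0.017,-0.0507,-0.1024,0,0,-3.0],[1,0.034,-0.1014,-0.1024,0,0,-6.0],[1,0.051,-0.1521,-0.1024,0,0,-9.0],[1,0.068,-0.2028,-0.1024,0,0,-12.0],[1,0.085,-0.2535,-0.1024,0,0,-15.0],[1,0.127,-0.2778,-0.1012,0,0,-16.9],[1,0.1689,-0.302,-0.0999,0,0,-18.8],[1,0.2109,-0.3262,-0.0987,0,0,-20.6],[1,0.2528,-0.3504,-0.0974,0,0,-22.5],[1,0.2948,-0.3746,-0.0962,0,0,-24.4],[1,0.3367,-0.3989,-0.0949,0,0,-26.3]]
[[1,0.0483,-0.0032,0.0013,0,0,-1.9],[1,0.0967,-0.0063,0.0025,0,0,-3.7],[1,0.0967,-0.0063,0.0025,0,0,-3.7],[1,0.0967,-0.0063,0.0025,0,0,-3.7]]
[[1,0,0,0.0292,0,0,0],[1,0,0,0.0585,0,0,0],[1,0,0,0.0878,0,0,0],[1,0,0,0.117,0,0,0],[1,0,0,0.117,0,0,0],[1,0,0,0.117,0,0,0]]
```

servo_tool:
  motion:
    - [0.5,0,0,0.0005,0,0,0]
    - [1,0,0,0.0005,0,0,0]
    - [1,0,0,0.0005,0,0,0]
    - [1,0,0,0.0005,0,0,0]
    - [1,0,0,-0.03,0,0,0]
    - [1,0,0,-0.06,0,0,0]
    - [1,0,0,-0.1,0,0,0]
    - [1,0.035,-0.037,-0.1,0,0,-3]
    - [1,0.07,-0.074,-0.1,0,0,-6]
    - [1,0.105,-0.111,-0.1,0,0,-9]
    - [1,0.14,-0.149,-0.1,0,0,-12]
    - [1,0.175,-0.186,-0.1,0,0,-15]
    - [1,0.21,-0.223,-0.1,0,0,-18]
    - [1,0.245,-0.26,-0.1,0,0,-21]
    - [1,0.28,-0.298,-0.1,0,0,-24]
    - [1,0.315,-0.335,-0.1,0,0,-27]
    - [1,0.35,-0.372,-0.1,0,0,-30]
    - [1,0.385,-0.41,-0.1,0,0,-30]
    - [1,0.4205,-0.447,-0.1,0,0,-30]
    - [1,0.4205,-0.447,-0.1,0,0,-30]

```text
clock: 18.2
position: [0.3815, 0.3411, 0.1986]
ee_rot: [0.705, 0.71, 0.0, -0.001]
ft_force: [0.2, -0.5, -0.1]
grip_width: 1.003
```

```bash
python3 - <<'E'
from fit import *
st()
p,d,P,T=shot('side'); q=pts(P,(.562,-.25),.055,.11,.14); print('top cup',circ(q,q[:,:2].mean(0),.033).round(4),q[:,2].max(),np.percentile(q[:,2],98)); q=pts(P,(.485,.325),.12,.098,.12);q=q[q[:,0]>.42]; print('pan',circ(q,q[:,:2].mean(0),.0635).round(4))
p,d,P,T=shot('top'); q=pts(P,(.562,-.25),.055,.11,.14); print('top cup',circ(q,q[:,:2].mean(0),.033).round(4),np.percentile(q[:,2],98))
p,d,P,T=shot('wrist'); 
for z0 in(.098,): 
    m=(P[...,2]>.092)&(P[...,2]<.112)&(P[...,0]>.33)&(P[...,0]<.41); q=P[m]; 
    m0=q.mean(0);u=np.linalg.svd(q-m0,full_matrices=False)[2][0]; print('handle',len(q),m0.round(4),u.round(3),np.percentile(q[:,1],[2,98]))
E
```

```text
{'clock': 18.2, 'position': [0.382, 0.341, 0.199], 'ee_rot': [0.705, 0.71, 0.0, -0.001], 'joint_pos': [0.13, 0.246, -1.062, 1.76, 0.223, 1.266, 0.592], 'ft_force': [0.191, -0.526, -0.123], 'grip_width': 1.003}
top cup [ 0.5609 -0.251 ] 0.13023639682775434 0.12939773958469453
pan [0.4944 0.3373]
top cup [ 0.5613 -0.2488] 0.12951035887966206
handle 2507 [0.3681 0.3399 0.1019] [ 1.    -0.015 -0.   ] [0.33207091 0.34762536]
```

servo_tool:
  motion:
    - [1,-0.002,0.0025,0.03,0,0,0]
    - [1,-0.002,0.0025,0.06,0,0,0]
    - [1,-0.002,0.0025,0.09,0,0,0]
    - [1,-0.002,0.0025,0.11,0,0,0]
    - [1,-0.002,0.0025,0.1255,0,0,0]
    - [1,-0.002,0.0025,0.1255,0,0,0]
    - [0,-0.002,0.0025,0.1255,0,0,0]
    - [0,-0.002,0.0025,0.1255,0,0,0]
    - [0,-0.002,0.0025,0.1255,0,0,0]
    - [0,-0.002,0.0025,0.1255,0,0,0]
    - [0,-0.002,0.0025,0.1255,0,0,0]
    - [0,-0.002,0.0025,0.1255,0,0,0]
    - [0,-0.002,0.0025,0.1255,0,0,0]
  grip_force: 40

```text
clock: 19.98
position: [0.3868, 0.3356, 0.0732]
ee_rot: [0.707, 0.707, 0.001, -0.0]
ft_force: [-0.6, 1.2, 5.6]
grip_width: 0.186
```

```bash
python3 - <<'E'
from fit import *
st()
for n in('side','top'):
    p,d,P,T=shot(n,n+'5.png'); q=pts(P,(.485,.325),.12,.098,.12); q=q[q[:,0]>.42];print('pan',circ(q,q[:,:2].mean(0),.0635).round(4),q[:,2].max().round(3))
E
```

```text
{'clock': 19.975, 'position': [0.387, 0.336, 0.073], 'ee_rot': [0.707, 0.707, 0.001, -0.0], 'joint_pos': [0.037, 0.407, -0.974, 1.893, 0.389, 1.044, 0.471], 'ft_force': [-0.604, 1.234, 5.55], 'grip_width': 0.186}
pan [0.4945 0.3368] 0.112
pan [0.4943 0.3368] 0.113
```

View pics/side5.png

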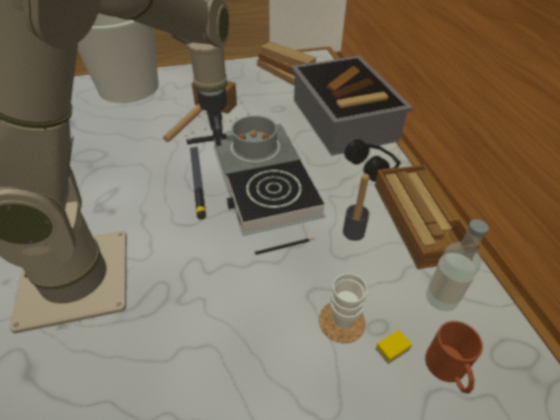

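The side view shows the gripper on the pan handle at (215,135), the cup stack on the mat at (345,300), and the rings at (273,188). I slide the pan.

servo_tool:
  motion:
    - [0,-0.005,0.0003,0,0,0,0]
    - [0,-0.014,0.001,0,0,0,0]
    - [0,-0.027,0.0017,0,0,0,0]
    - [0,-0.042,0.0025,0,0,0,0]
    - [0,-0.058,0.0035,0,0,0,0]
    - [0,-0.074,0.0045,0,0,0,0]
    - [0,-0.09,0.0055,0,0,0,0]
    - [0,-0.106,0.0065,0,0,0,0]
    - [0,-0.122,0.0075,0,0,0,0]
    - [0,-0.138,0.0085,0,0,0,0]
    - [0,-0.153,0.0095,0,0,0,0]
    - [0,-0.167,0.01,0,0,0,0]
    - [0,-0.179,0.0105,0,0,0,0]
    - [0,-0.188,0.011,0,0,0,0]
    - [0,-0.193,0.0115,0,0,0,0]
    - [0,-0.195,0.0115,0,0,0,0]
    - [0,-0.195,0.0115,0,0,0,0]

```text
clock: 22.2
position: [0.3986, 0.141, 0.0732]
ee_rot: [0.707, 0.708, 0.001, -0.0]
ft_force: [0.1, 5.1, 4.8]
grip_width: 0.181
```

```bash
python3 - <<'E'
from fit import *
st()
for n in('side','top'):
    p,d,P,T=shot(n,n+'6.png'); q=pts(P,(.5,.14),.1,.098,.12); q=q[q[:,0]>.435];print('pan',circ(q,q[:,:2].mean(0),.0635).round(4),q[:,2].max().round(3))
E
```

```text
{'clock': 22.2, 'position': [0.399, 0.141, 0.073], 'ee_rot': [0.707, 0.708, 0.001, -0.0], 'joint_pos': [0.522, 0.155, -1.002, 2.106, 0.159, 0.956, 1.006], 'ft_force': [0.12, 5.113, 4.795], 'grip_width': 0.181}
pan [0.5063 0.1431] 0.112
pan [0.5069 0.1435] 0.112
```

The pan is at (0.5065,0.143), within 2 mm of the rings' centre. I release the handle, rise, and go over the stirrer.

servo_tool:
  motion:
    - [0.5,0,0,0,0,0,0]
    - [1,0,0,0,0,0,0]
    - [1,0,0,0,0,0,0]
    - [1,0,0,0,0,0,0]
    - [1,0,0,-0.03,0,0,0]
    - [1,0,0,-0.07,0,0,0]
    - [1,0,0,-0.12,0,0,0]
    - [1,0,0,-0.158,0,0,0]
    - [1,-0.02,0.035,-0.158,0,0,0]
    - [1,-0.04,0.07,-0.158,0,0,0]
    - [1,-0.06,0.105,-0.158,0,0,0]
    - [1,-0.08,0.14,-0.158,0,0,0]
    - [1,-0.1,0.175,-0.158,0,0,0]
    - [1,-0.12,0.21,-0.158,0,0,0]
    - [1,-0.14,0.245,-0.158,0,0,0]
    - [1,-0.16,0.2785,-0.158,0,0,0]
    - [1,-0.16,0.2785,-0.158,0,0,0]
    - [1,-0.16,0.2785,-0.158,0,0,0]

```text
clock: 24.55
position: [0.6764, -0.0193, 0.2305]
ee_rot: [0.707, 0.707, -0.0, -0.0]
ft_force: [-0.4, 0.1, -0.0]
grip_width: 1.004
```

```bash
python3 - <<'E'
from fit import *
st()
p,d,P,T=shot('wrist','w7.png'); q=pts(P,(.677,-.02),.05,.185,.21); print('top',len(q),q.mean(0).round(4)); 
for z in(.1,.12,.14,.16,.18):
    s=pts(P,(.677,-.02),.05,z-.01,z+.01); print(z,len(s),s.mean(0).round(4) if len(s) else '')
p,d,P,T=shot('top','t7.png'); print([x for x in find('top','bead1',T) if x[0]>.2]); q=pts(P,(.5,.14),.1,.098,.12); q=q[q[:,0]>.435];print('pan',circ(q,q[:,:2].mean(0),.0635).round(4))
p2,d,P,T=shot('side'); q=pts(P,(.5,.14),.1,.098,.12); q=q[q[:,0]>.435];print('pan',circ(q,q[:,:2].mean(0),.0635).round(4))
s=cv2.resize(p[140:260,160:290],None,fx=3.5,fy=3.5,interpolation=cv2.INTER_CUBIC); w=cv2.resize(cv2.imread('pics/w7.png'),None,fx=.6,fy=.6)
o=np.zeros((max(s.shape[0],w.shape[0]),s.shape[1]+w.shape[1],3),np.uint8);o[:s.shape[0],:s.shape[1]]=s;o[:w.shape[0],s.shape[1]:]=w;cv2.imwrite('pics/c7.png',o)
E
```

```text
{'clock': 24.55, 'position': [0.676, -0.019, 0.23], 'ee_rot': [0.707, 0.707, -0.0, -0.0], 'joint_pos': [0.503, 0.578, -0.834, 1.272, 0.418, 1.467, 1.283], 'ft_force': [-0.437, 0.119, -0.041], 'grip_width': 1.004}
top 832 [ 0.6744 -0.0222  0.1934]
0.1 139 [ 0.6698 -0.0221  0.1005]
0.12 169 [ 0.67   -0.0219  0.1204]
0.14 221 [ 0.6698 -0.0219  0.1402]
0.16 279 [ 0.6699 -0.0218  0.1606]
0.18 359 [ 0.6698 -0.022   0.1807]
[(0.57, array([0.491, 0.102, 0.069])), (0.56, array([0.542, 0.157, 0.069]))]
pan [0.5067 0.1436]
pan [0.5065 0.1433]
```

View pics/c7.png

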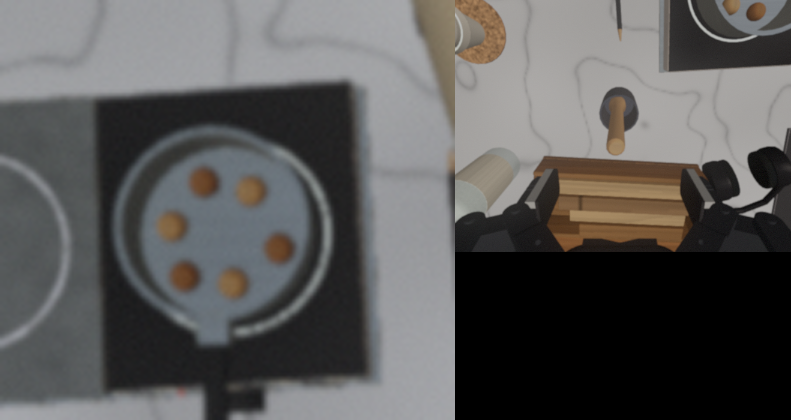

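The top crop shows six beads on a loose ring about 35 mm from the pan centre, with the centre free. The wrist view shows the stirrer upright in the beaker, between the jaws. I grasp it and carry it over the pan centre.

servo_tool:
  motion:
    - [1,-0.0025,0,0.03,0,0,0]
    - [1,-0.0025,0,0.06,0,0,0]
    - [1,-0.0025,0,0.0975,0,0,0]
    - [1,-0.0025,0,0.0975,0,0,0]
    - [0,-0.0025,0,0.0975,0,0,0]
    - [0,-0.0025,0,0.0975,0,0,0]
    - [0,-0.0025,0,0.0975,0,0,0]
    - [0,-0.0025,0,0.0975,0,0,0]
    - [0,-0.0025,0,0.0975,0,0,0]
    - [0,-0.0025,0,0.0975,0,0,0]
    - [0,-0.0025,0,0.0975,0,0,0]
    - [0,-0.0025,0,0.07,0,0,0]
    - [0,-0.0025,0,0.04,0,0,0]
    - [0,-0.0025,0,0.01,0,0,0]
    - [0,-0.0025,0,-0.015,0,0,0]
    - [0,-0.0025,0,-0.0325,0,0,0]
    - [0,-0.0025,0,-0.0325,0,0,0]
  grip_force: 50

```text
clock: 26.88
position: [0.6771, -0.0222, 0.2641]
ee_rot: [0.707, 0.707, 0.001, 0.001]
ft_force: [-0.2, 0.0, -0.8]
grip_width: 0.197
```

servo_tool:
  motion:
    - [0,0.01,-0.01,0,0,0,0]
    - [0,0.035,-0.036,0,0,0,0]
    - [0,0.06,-0.062,0,0,0,0]
    - [0,0.085,-0.088,0,0,0,0]
    - [0,0.11,-0.114,0,0,0,0]
    - [0,0.135,-0.14,0,0,0,0]
    - [0,0.155,-0.16,0,0,0,0]
    - [0,0.165,-0.169,0,0,0,0]
    - [0,0.165,-0.169,0,0,0,0]
    - [0,0.165,-0.169,0,0,0,0]

```text
clock: 28.12
position: [0.5083, 0.1414, 0.2629]
ee_rot: [0.708, 0.707, -0.0, -0.0]
ft_force: [-0.5, -0.8, -0.9]
grip_width: 0.197
```

```bash
python3 - <<'E'
from fit import *
st()
for n in('top','side'):
    p,d,P,T=shot(n,n[0]+'8.png'); q=pts(P,(.5,.14),.1,.098,.115); q=q[(q[:,0]>.435)&(np.hypot(q[:,0]-.5066,q[:,1]-.1434)>.05)];print('pan',circ(q,q[:,:2].mean(0),.0635).round(4))
    for z in(.12,.13,.14,.15,.16,.18,.2):
        s=pts(P,(.507,.143),.03,z-.005,z+.005); print(z,len(s),s.mean(0).round(4) if len(s) else '')
cv2.imwrite('pics/c8.png',cv2.resize(p[60:240,180:380],None,fx=2.5,fy=2.5))
E
```

```text
{'clock': 28.125, 'position': [0.508, 0.141, 0.263], 'ee_rot': [0.708, 0.707, -0.0, -0.0], 'joint_pos': [0.525, 0.221, -1.001, 1.629, 0.188, 1.396, 1.071], 'ft_force': [-0.489, -0.762, -0.924], 'grip_width': 0.197}
pan [0.5069 0.1434]
0.12 0 
0.13 0 
0.14 5 [0.5017 0.1339 0.1417]
0.15 15 [0.4995 0.1336 0.1501]
0.16 14 [0.5023 0.1349 0.1617]
0.18 14 [0.5028 0.1379 0.1788]
0.2 9 [0.503  0.1351 0.2011]
pan [0.5064 0.1431]
0.12 0 
0.13 0 
0.14 23 [0.5048 0.1323 0.142 ]
0.15 39 [0.5044 0.133  0.1499]
0.16 40 [0.5042 0.1336 0.1601]
0.18 34 [0.5051 0.1361 0.1797]
0.2 25 [0.5058 0.1365 0.1998]
```

View pics/c8.png

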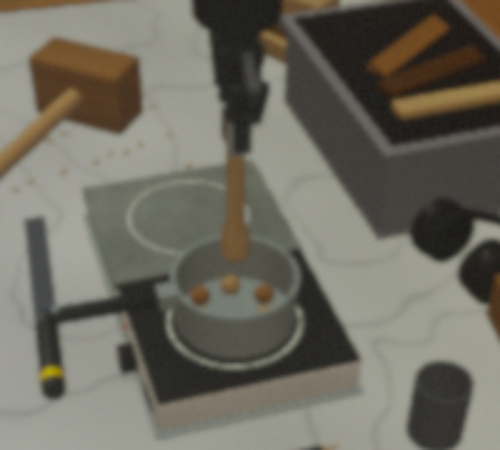

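The side crop shows the stirrer hanging vertical over the pan centre at (235,245), with the beads below it. I lower it and stir.

```bash
python3 - <<'E'
import numpy as np,json
seq=[(0,0,z) for z in(.015,.03,.045,.06,.072,.08)]
rs=[.007,.013,.018,.023,.027,.031,.034,.037]
for k in range(74):
    r=rs[min(k,7)]; t=np.radians(20*k); seq.append((r*np.sin(t),r*np.cos(t),.08))
o=np.zeros(3)
for i in range(0,80,20):
    c=np.array(seq[i:i+20]); print(json.dumps([[0,*[round(float(v),4) for v in q-o],0,0,0] for q in c]).replace(' ','')); o=c[-1].round(4)
print(o)
E
```

```text
[[0,0.0,0.0,0.015,0,0,0],[0,0.0,0.0,0.03,0,0,0],[0,0.0,0.0,0.045,0,0,0],[0,0.0,0.0,0.06,0,0,0],[0,0.0,0.0,0.072,0,0,0],[0,0.0,0.0,0.08,0,0,0],[0,0.0,0.007,0.08,0,0,0],[0,0.0044,0.0122,0.08,0,0,0],[0,0.0116,0.0138,0.08,0,0,0],[0,0.0199,0.0115,0.08,0,0,0],[0,0.0266,0.0047,0.08,0,0,0],[0,0.0305,-0.0054,0.08,0,0,0],[0,0.0294,-0.017,0.08,0,0,0],[0,0.0238,-0.0283,0.08,0,0,0],[0,0.0127,-0.0348,0.08,0,0,0],[0,0.0,-0.037,0.08,0,0,0],[0,-0.0127,-0.0348,0.08,0,0,0],[0,-0.0238,-0.0283,0.08,0,0,0],[0,-0.032,-0.0185,0.08,0,0,0],[0,-0.0364,-0.0064,0.08,0,0,0]]
[[0,-0.0,0.0128,0.0,0,0,0],[0,0.0044,0.0249,0.0,0,0,0],[0,0.0126,0.0347,0.0,0,0,0],[0,0.0237,0.0412,0.0,0,0,0],[0,0.0364,0.0434,0.0,0,0,0],[0,0.0491,0.0412,0.0,0,0,0],[0,0.0602,0.0347,0.0,0,0,0],[0,0.0684,0.0249,0.0,0,0,0],[0,0.0728,0.0128,0.0,0,0,0],[0,0.0728,-0.0,0.0,0,0,0],[0,0.0684,-0.0121,0.0,0,0,0],[0,0.0602,-0.0219,0.0,0,0,0],[0,0.0491,-0.0284,0.0,0,0,0],[0,0.0364,-0.0306,0.0,0,0,0],[0,0.0237,-0.0284,0.0,0,0,0],[0,0.0126,-0.0219,0.0,0,0,0],[0,0.0044,-0.0121,0.0,0,0,0],[0,-0.0,-0.0,0.0,0,0,0],[0,-0.0,0.0128,0.0,0,0,0],[0,0.0044,0.0249,0
[... 464 characters left out ...]
-0.0044,-0.0121,0.0,0,0,0],[0,-0.0,0.0,0.0,0,0,0],[0,0.0082,0.0098,0.0,0,0,0],[0,0.0193,0.0163,0.0,0,0,0]]
[[0,0.0127,0.0022,0.0,0,0,0],[0,0.0254,-0.0,0.0,0,0,0],[0,0.0365,-0.0065,0.0,0,0,0],[0,0.0447,-0.0163,0.0,0,0,0],[0,0.0491,-0.0284,0.0,0,0,0],[0,0.0491,-0.0412,0.0,0,0,0],[0,0.0447,-0.0533,0.0,0,0,0],[0,0.0365,-0.0631,0.0,0,0,0],[0,0.0254,-0.0696,0.0,0,0,0],[0,0.0127,-0.0718,0.0,0,0,0],[0,0.0,-0.0696,0.0,0,0,0],[0,-0.0111,-0.0631,0.0,0,0,0],[0,-0.0193,-0.0533,0.0,0,0,0],[0,-0.0237,-0.0412,0.0,0,0,0],[0,-0.0237,-0.0284,0.0,0,0,0],[0,-0.0193,-0.0163,0.0,0,0,0],[0,-0.0111,-0.0065,0.0,0,0,0],[0,0.0,-0.0,0.0,0,0,0],[0,0.0127,0.0022,0.0,0,0,0],[0,0.0254,-0.0,0.0,0,0,0]]
[0.0127 0.0348 0.08  ]
```

servo_tool:
  motion:
    - [0,0,0,0.015,0,0,0]
    - [0,0,0,0.03,0,0,0]
    - [0,0,0,0.045,0,0,0]
    - [0,0,0,0.06,0,0,0]
    - [0,0,0,0.072,0,0,0]
    - [0,0,0,0.08,0,0,0]
    - [0,0,0.007,0.08,0,0,0]
    - [0,0.0045,0.012,0.08,0,0,0]
    - [0,0.0115,0.014,0.08,0,0,0]
    - [0,0.02,0.0115,0.08,0,0,0]
    - [0,0.0265,0.0045,0.08,0,0,0]
    - [0,0.0305,-0.0055,0.08,0,0,0]
    - [0,0.0295,-0.017,0.08,0,0,0]
    - [0,0.024,-0.0285,0.08,0,0,0]
    - [0,0.0125,-0.035,0.08,0,0,0]
    - [0,0,-0.037,0.08,0,0,0]
    - [0,-0.0125,-0.035,0.08,0,0,0]
    - [0,-0.024,-0.0285,0.08,0,0,0]
    - [0,-0.032,-0.0185,0.08,0,0,0]
    - [0,-0.0365,-0.0065,0.08,0,0,0]

```text
clock: 30.72
position: [0.5008, 0.1068, 0.183]
ee_rot: [0.707, 0.707, -0.0, -0.002]
ft_force: [-1.9, 6.0, 1.4]
grip_width: 0.192
```

```bash
python3 - <<'E'
from fit import *
st()
p,d,P,T=shot('side','s9.png'); q=pts(P,(.5,.14),.1,.098,.115); q=q[(q[:,0]>.435)&(np.hypot(q[:,0]-.5066,q[:,1]-.1434)>.054)];print('pan',circ(q,q[:,:2].mean(0),.0635).round(4))
cv2.imwrite('pics/c9.png',cv2.resize(p[60:240,180:380],None,fx=2.5,fy=2.5))
E
```

```text
{'clock': 30.725, 'position': [0.501, 0.107, 0.183], 'ee_rot': [0.707, 0.707, -0.0, -0.002], 'joint_pos': [0.575, 0.243, -0.976, 1.779, 0.21, 1.234, 1.114], 'ft_force': [-1.884, 5.953, 1.365], 'grip_width': 0.192}
pan [0.5085 0.135 ]
```

View pics/c9.png

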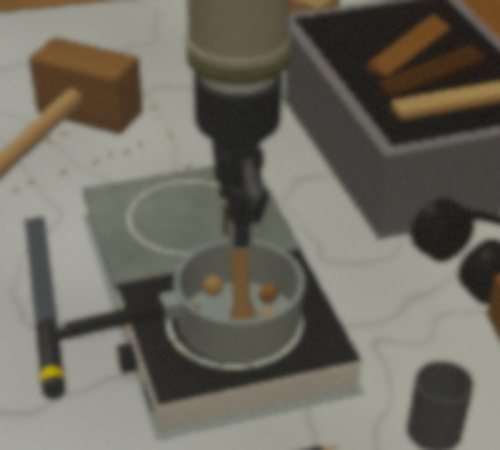

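The crop shows the foot low in the pan at (240,310) with the beads around it. The pan has been nudged about 8 mm, to (0.5085,0.135). I recentre the circle on it and continue.

```bash
cat > circ.py <<'E'
import numpy as np,json,sys
# current foot xy, pan centre, radius, n rows, step deg
def go(foot,c,r,n,step=20,ramp=4):
    v=np.array(foot)-c; r0=np.hypot(*v); t0=np.arctan2(v[1],v[0]); out=[]
    for k in range(1,n+1):
        rr=r0+(r-r0)*min(1,k/ramp); t=t0+np.radians(step*k); q=np.array(c)+rr*np.array([np.cos(t),np.sin(t)])
        d=q-foot; out.append([0,round(float(d[1]),3),round(float(d[0]),3),0,0,0,0])
    print(json.dumps(out).replace(' ','')); print('end',q.round(4))
E
python3 -c "
from circ import *
go((.5005,.1065),(.5085,.136),.037,20)"
```

```text
[[0,-0.003,0.011,0,0,0,0],[0,-0.001,0.022,0,0,0,0],[0,0.004,0.033,0,0,0,0],[0,0.014,0.041,0,0,0,0],[0,0.026,0.045,0,0,0,0],[0,0.039,0.044,0,0,0,0],[0,0.051,0.038,0,0,0,0],[0,0.06,0.029,0,0,0,0],[0,0.065,0.018,0,0,0,0],[0,0.066,0.005,0,0,0,0],[0,0.063,-0.008,0,0,0,0],[0,0.056,-0.018,0,0,0,0],[0,0.045,-0.025,0,0,0,0],[0,0.033,-0.029,0,0,0,0],[0,0.02,-0.028,0,0,0,0],[0,0.008,-0.022,0,0,0,0],[0,-0.001,-0.013,0,0,0,0],[0,-0.006,-0.002,0,0,0,0],[0,-0.007,0.011,0,0,0,0],[0,-0.004,0.024,0,0,0,0]]
end [0.524  0.1024]
```

servo_tool:
  motion:
    - [0,-0.003,0.011,0,0,0,0]
    - [0,-0.001,0.022,0,0,0,0]
    - [0,0.004,0.033,0,0,0,0]
    - [0,0.014,0.041,0,0,0,0]
    - [0,0.026,0.045,0,0,0,0]
    - [0,0.039,0.044,0,0,0,0]
    - [0,0.051,0.038,0,0,0,0]
    - [0,0.06,0.029,0,0,0,0]
    - [0,0.065,0.018,0,0,0,0]
    - [0,0.066,0.005,0,0,0,0]
    - [0,0.063,-0.008,0,0,0,0]
    - [0,0.056,-0.018,0,0,0,0]
    - [0,0.045,-0.025,0,0,0,0]
    - [0,0.033,-0.029,0,0,0,0]
    - [0,0.02,-0.028,0,0,0,0]
    - [0,0.008,-0.022,0,0,0,0]
    - [0,-0.001,-0.013,0,0,0,0]
    - [0,-0.006,-0.002,0,0,0,0]
    - [0,-0.007,0.011,0,0,0,0]
    - [0,-0.004,0.024,0,0,0,0]

```text
clock: 33.28
position: [0.525, 0.1029, 0.1827]
ee_rot: [0.707, 0.707, -0.001, -0.002]
ft_force: [-4.1, 4.6, 1.1]
grip_width: 0.193
```

```bash
cat > pan.py <<'E'
from fit import *
def panfit(names=('side','top')):
    o=[]
    for n in names:
        p,d,P,T=shot(n,'last_'+n+'.png'); q=pts(P,(.5,.14),.12,.1,.114); q=q[(q[:,0]>.435)]
        c=q[:,:2].mean(0)
        for _ in range(4):
            k=np.abs(np.hypot(*(q[:,:2]-c).T)-.0635)<.008; c=circ(q[k],c,.0635)
        print(n,'pan',c.round(4),k.sum(),'beads',[(a,b.tolist()) for a,b in find(n,'bead1',T) if a>.3])
E
python3 -c "
from pan import *
st();panfit()"
```

```text
{'clock': 33.275, 'position': [0.525, 0.103, 0.183], 'ee_rot': [0.707, 0.707, -0.001, -0.002], 'joint_pos': [0.541, 0.302, -0.952, 1.724, 0.256, 1.251, 1.1], 'ft_force': [-4.052, 4.552, 1.081], 'grip_width': 0.193}
side pan [0.5142 0.1323] 417 beads [(0.54, [0.476, 0.162, 0.069]), (0.37, [0.559, 0.135, 0.068])]
top pan [0.5259 0.0697] 0 beads [(0.31, [0.578, 0.068, 0.048])]
```

```bash
python3 -c "
from fit import *
p=cv2.imread('pics/last_side.png');cv2.imwrite('pics/c10.png',cv2.resize(p[80:220,200:360],None,fx=3,fy=3))
from circ import go
go((.5245,.1025),(.509,.139),.034,20)
"
```

```text
[[0,0.009,0.011,0,0,0,0],[0,0.02,0.017,0,0,0,0],[0,0.032,0.02,0,0,0,0],[0,0.044,0.018,0,0,0,0],[0,0.055,0.013,0,0,0,0],[0,0.064,0.005,0,0,0,0],[0,0.069,-0.006,0,0,0,0],[0,0.07,-0.017,0,0,0,0],[0,0.068,-0.029,0,0,0,0],[0,0.061,-0.039,0,0,0,0],[0,0.052,-0.046,0,0,0,0],[0,0.041,-0.049,0,0,0,0],[0,0.029,-0.049,0,0,0,0],[0,0.018,-0.044,0,0,0,0],[0,0.009,-0.036,0,0,0,0],[0,0.004,-0.025,0,0,0,0],[0,0.003,-0.014,0,0,0,0],[0,0.005,-0.002,0,0,0,0],[0,0.012,0.008,0,0,0,0],[0,0.021,0.015,0,0,0,0]]
end [0.5393 0.1236]
```

View pics/c10.png

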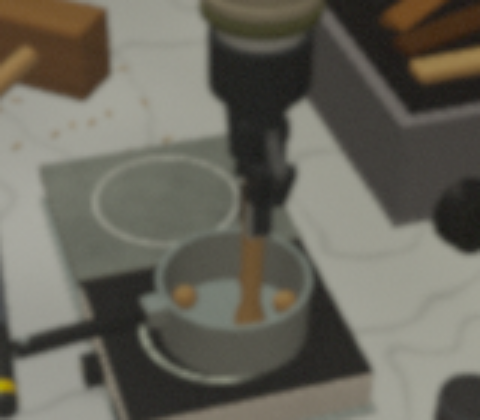

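The crop shows the foot low at (250,310), still nearly upright, with beads at (185,295) and (283,300). The pan is a little off the rings but follows the circle. I continue with a slightly smaller circle.

servo_tool:
  motion:
    - [0,0.009,0.011,0,0,0,0]
    - [0,0.02,0.017,0,0,0,0]
    - [0,0.032,0.02,0,0,0,0]
    - [0,0.044,0.018,0,0,0,0]
    - [0,0.055,0.013,0,0,0,0]
    - [0,0.064,0.005,0,0,0,0]
    - [0,0.069,-0.006,0,0,0,0]
    - [0,0.07,-0.017,0,0,0,0]
    - [0,0.068,-0.029,0,0,0,0]
    - [0,0.061,-0.039,0,0,0,0]
    - [0,0.052,-0.046,0,0,0,0]
    - [0,0.041,-0.049,0,0,0,0]
    - [0,0.029,-0.049,0,0,0,0]
    - [0,0.018,-0.044,0,0,0,0]
    - [0,0.009,-0.036,0,0,0,0]
    - [0,0.004,-0.025,0,0,0,0]
    - [0,0.003,-0.014,0,0,0,0]
    - [0,0.005,-0.002,0,0,0,0]
    - [0,0.012,0.008,0,0,0,0]
    - [0,0.021,0.015,0,0,0,0]

```text
clock: 35.98
position: [0.5401, 0.124, 0.1828]
ee_rot: [0.707, 0.707, -0.001, -0.001]
ft_force: [-5.3, 2.5, -0.7]
grip_width: 0.196
```

```bash
python3 -c "
from pan import *
st();panfit(('side',))
P=shot('side')[2]
for z in (.085,.1,.115,.13,.145):
    q=pts(P,(.54,.12),.035,z-.006,z+.006); q=q[np.hypot(q[:,0]-.54,q[:,1]-.115)<.025]; print(z,len(q),q.mean(0).round(4) if len(q) else '')
from circ import go
go((.5395,.1235),(.509,.139),.034,20)
"
```

```text
{'clock': 35.975, 'position': [0.54, 0.124, 0.183], 'ee_rot': [0.707, 0.707, -0.001, -0.001], 'joint_pos': [0.476, 0.35, -0.941, 1.677, 0.294, 1.267, 1.046], 'ft_force': [-5.264, 2.548, -0.699], 'grip_width': 0.196}
side pan [0.5165 0.1335] 405 beads [(0.57, [0.52, 0.179, 0.067])]
0.085 40 [0.5413 0.1169 0.0859]
0.1 36 [0.5405 0.1206 0.0998]
0.115 26 [0.5393 0.1205 0.1156]
0.13 24 [0.5389 0.1207 0.1299]
0.145 26 [0.5387 0.1205 0.1446]
[[0,0.011,0.003,0,0,0,0],[0,0.023,0.003,0,0,0,0],[0,0.034,-0.002,0,0,0,0],[0,0.043,-0.01,0,0,0,0],[0,0.048,-0.021,0,0,0,0],[0,0.049,-0.032,0,0,0,0],[0,0.047,-0.044,0,0,0,0],[0,0.04,-0.054,0,0,0,0],[0,0.031,-0.061,0,0,0,0],[0,0.02,-0.064,0,0,0,0],[0,0.008,-0.064,0,0,0,0],[0,-0.003,-0.059,0,0,0,0],[0,-0.012,-0.051,0,0,0,0],[0,-0.017,-0.04,0,0,0,0],[0,-0.018,-0.029,0,0,0,0],[0,-0.016,-0.017,0,0,0,0],[0,-0.009,-0.007,0,0,0,0],[0,0.0,-0.0,0,0,0,0],[0,0.011,0.003,0,0,0,0],[0,0.023,0.003,0,0,0,0]]
end [0.5421 0.1467]
```

servo_tool:
  motion:
    - [0,0.011,0.003,0,0,0,0]
    - [0,0.023,0.003,0,0,0,0]
    - [0,0.034,-0.002,0,0,0,0]
    - [0,0.043,-0.01,0,0,0,0]
    - [0,0.048,-0.021,0,0,0,0]
    - [0,0.049,-0.032,0,0,0,0]
    - [0,0.047,-0.044,0,0,0,0]
    - [0,0.04,-0.054,0,0,0,0]
    - [0,0.031,-0.061,0,0,0,0]
    - [0,0.02,-0.064,0,0,0,0]

```text
clock: 37.38
position: [0.4767, 0.1425, 0.1839]
ee_rot: [0.707, 0.707, 0.001, 0.001]
ft_force: [4.3, -0.2, -1.5]
grip_width: 0.196
```

```bash
python3 -c "
from pan import *
st();panfit(('side',))
P=shot('side')[2]
for z in (.085,.115,.145):
    q=pts(P,(.4755,.139),.025,z-.006,z+.006); print(z,len(q),q.mean(0).round(4) if len(q) else '')
from circ import go
go((.4755,.1435),(.511,.139),.036,20)
"
```

```text
{'clock': 37.375, 'position': [0.477, 0.143, 0.184], 'ee_rot': [0.707, 0.707, 0.001, 0.001], 'joint_pos': [0.535, 0.198, -0.999, 1.816, 0.178, 1.22, 1.055], 'ft_force': [4.268, -0.195, -1.471], 'grip_width': 0.196}
side pan [0.5197 0.1447] 403 beads [(0.68, [0.462, 0.328, 0.051]), (0.44, [0.549, 0.179, 0.067]), (0.44, [0.312, 0.247, 0.003])]
0.085 29 [0.4883 0.1323 0.0859]
0.115 37 [0.479  0.136  0.1137]
0.145 26 [0.4824 0.1357 0.1451]
[[0,-0.012,0.001,0,0,0,0],[0,-0.024,0.005,0,0,0,0],[0,-0.033,0.014,0,0,0,0],[0,-0.039,0.025,0,0,0,0],[0,-0.04,0.037,0,0,0,0],[0,-0.038,0.049,0,0,0,0],[0,-0.031,0.06,0,0,0,0],[0,-0.021,0.068,0,0,0,0],[0,-0.009,0.071,0,0,0,0],[0,0.003,0.071,0,0,0,0],[0,0.015,0.066,0,0,0,0],[0,0.024,0.057,0,0,0,0],[0,0.03,0.046,0,0,0,0],[0,0.031,0.034,0,0,0,0],[0,0.029,0.022,0,0,0,0],[0,0.022,0.011,0,0,0,0],[0,0.012,0.003,0,0,0,0],[0,0.0,-0.0,0,0,0,0],[0,-0.012,0.0,0,0,0,0],[0,-0.024,0.005,0,0,0,0]]
end [0.4807 0.1195]
```

```bash
python3 -c "
from circ import go
go((.476,.143),(.516,.139),.035,20)
go((.482,.123),(.516,.139),.035,18)
"
```

```text
[[0,-0.014,0.002,0,0,0,0],[0,-0.025,0.009,0,0,0,0],[0,-0.033,0.019,0,0,0,0],[0,-0.038,0.031,0,0,0,0],[0,-0.039,0.043,0,0,0,0],[0,-0.036,0.054,0,0,0,0],[0,-0.029,0.064,0,0,0,0],[0,-0.019,0.072,0,0,0,0],[0,-0.007,0.075,0,0,0,0],[0,0.005,0.074,0,0,0,0],[0,0.016,0.069,0,0,0,0],[0,0.024,0.06,0,0,0,0],[0,0.03,0.049,0,0,0,0],[0,0.031,0.037,0,0,0,0],[0,0.028,0.026,0,0,0,0],[0,0.021,0.016,0,0,0,0],[0,0.011,0.008,0,0,0,0],[0,-0.001,0.005,0,0,0,0],[0,-0.013,0.006,0,0,0,0],[0,-0.024,0.011,0,0,0,0]]
end [0.4871 0.1193]
[[0,-0.01,0.008,0,0,0,0],[0,-0.017,0.019,0,0,0,0],[0,-0.02,0.031,0,0,0,0],[0,-0.018,0.043,0,0,0,0],[0,-0.013,0.054,0,0,0,0],[0,-0.004,0.063,0,0,0,0],[0,0.007,0.068,0,0,0,0],[0,0.019,0.069,0,0,0,0],[0,0.031,0.066,0,0,0,0],[0,0.041,0.059,0,0,0,0],[0,0.048,0.049,0,0,0,0],[0,0.051,0.037,0,0,0,0],[0,0.05,0.025,0,0,0,0],[0,0.045,0.014,0,0,0,0],[0,0.036,0.005,0,0,0,0],[0,0.025,0.0,0,0,0,0],[0,0.013,-0.001,0,0,0,0],[0,0.001,0.002,0,0,0,0]]
end [0.4843 0.1241]
```

servo_tool:
  motion:
    - [0,-0.014,0.002,0,0,0,0]
    - [0,-0.025,0.009,0,0,0,0]
    - [0,-0.033,0.019,0,0,0,0]
    - [0,-0.038,0.031,0,0,0,0]
    - [0,-0.039,0.043,0,0,0,0]
    - [0,-0.036,0.054,0,0,0,0]
    - [0,-0.029,0.064,0,0,0,0]
    - [0,-0.019,0.072,0,0,0,0]
    - [0,-0.007,0.075,0,0,0,0]
    - [0,0.005,0.074,0,0,0,0]
    - [0,0.016,0.069,0,0,0,0]
    - [0,0.024,0.06,0,0,0,0]
    - [0,0.03,0.049,0,0,0,0]
    - [0,0.031,0.037,0,0,0,0]
    - [0,0.028,0.026,0,0,0,0]
    - [0,0.021,0.016,0,0,0,0]
    - [0,0.011,0.008,0,0,0,0]
    - [0,-0.001,0.005,0,0,0,0]
    - [0,-0.013,0.006,0,0,0,0]
    - [0,-0.024,0.011,0,0,0,0]

```text
clock: 40.02
position: [0.4879, 0.1188, 0.1836]
ee_rot: [0.707, 0.707, 0.001, 0.0]
ft_force: [4.7, 3.5, -0.1]
grip_width: 0.195
```

```bash
python3 -c "
from pan import *
st();panfit(('side',))
from circ import go
go((.487,.1195),(.518,.139),.033,20)
"
```

```text
{'clock': 40.025, 'position': [0.488, 0.119, 0.184], 'ee_rot': [0.707, 0.707, 0.001, 0.0], 'joint_pos': [0.562, 0.208, -0.977, 1.805, 0.183, 1.223, 1.103], 'ft_force': [4.656, 3.527, -0.094], 'grip_width': 0.195}
side pan [0.5163 0.1374] 410 beads [(0.49, [0.562, 0.152, 0.071])]
[[0,-0.009,0.009,0,0,0,0],[0,-0.014,0.02,0,0,0,0],[0,-0.014,0.032,0,0,0,0],[0,-0.011,0.043,0,0,0,0],[0,-0.005,0.053,0,0,0,0],[0,0.004,0.06,0,0,0,0],[0,0.015,0.064,0,0,0,0],[0,0.026,0.063,0,0,0,0],[0,0.037,0.059,0,0,0,0],[0,0.046,0.051,0,0,0,0],[0,0.051,0.041,0,0,0,0],[0,0.052,0.03,0,0,0,0],[0,0.05,0.019,0,0,0,0],[0,0.044,0.009,0,0,0,0],[0,0.035,0.002,0,0,0,0],[0,0.024,-0.002,0,0,0,0],[0,0.013,-0.001,0,0,0,0],[0,0.002,0.003,0,0,0,0],[0,-0.007,0.011,0,0,0,0],[0,-0.012,0.021,0,0,0,0]]
end [0.5079 0.1076]
```

Four and a half turns are done. I ease the foot to the middle of the pan, lift it, and carry it over the beaker.

servo_tool:
  motion:
    - [0,0.006,0.01,0,0,0,0]
    - [0,0.014,0.022,0,0,0,0]
    - [0,0.014,0.022,-0.015,0,0,0]
    - [0,0.014,0.022,-0.04,0,0,0]
    - [0,0.014,0.022,-0.065,0,0,0]
    - [0,0.014,0.022,-0.085,0,0,0]
    - [0,0,0.035,-0.085,0,0,0]
    - [0,-0.02,0.057,-0.085,0,0,0]
    - [0,-0.044,0.083,-0.085,0,0,0]
    - [0,-0.068,0.109,-0.085,0,0,0]
    - [0,-0.092,0.135,-0.085,0,0,0]
    - [0,-0.116,0.161,-0.085,0,0,0]
    - [0,-0.134,0.181,-0.085,0,0,0]
    - [0,-0.1415,0.189,-0.085,0,0,0]
    - [0,-0.1415,0.189,-0.085,0,0,0]
    - [0,-0.1415,0.189,-0.085,0,0,0]

```text
clock: 42.12
position: [0.6757, -0.0214, 0.2684]
ee_rot: [0.707, 0.708, -0.0, -0.0]
ft_force: [-0.2, -0.0, -0.4]
grip_width: 0.197
```

```bash
python3 -c "
from pan import *
st();panfit()
for n in('side','top'):
  P=shot(n)[2]
  for z in (.14,.15,.16,.18,.2,.22):
    q=pts(P,(.677,-.022),.04,z-.006,z+.006); print(n,z,len(q),q.mean(0).round(4) if len(q) else '')
a=cv2.resize(cv2.imread('pics/last_side.png')[60:260,180:420],None,fx=1.8,fy=1.8);b=cv2.resize(cv2.imread('pics/last_top.png')[140:260,160:300],None,fx=2.57,fy=3);b=cv2.resize(b,(360,360));cv2.imwrite('pics/c11.png',np.hstack([a,b]))
"
```

```text
{'clock': 42.125, 'position': [0.676, -0.021, 0.268], 'ee_rot': [0.707, 0.708, -0.0, -0.0], 'joint_pos': [0.495, 0.558, -0.834, 1.214, 0.403, 1.534, 1.3], 'ft_force': [-0.153, -0.039, -0.358], 'grip_width': 0.197}
side pan [0.5162 0.1372] 434 beads [(0.39, [0.516, 0.182, 0.064])]
top pan [0.5165 0.1376] 426 beads [(0.54, [0.495, 0.095, 0.069]), (0.52, [0.56, 0.155, 0.071]), (0.48, [0.47, 0.164, 0.066]), (0.47, [0.517, 0.188, 0.068])]
side 0.14 7 [ 0.6787 -0.0286  0.1444]
side 0.15 39 [ 0.68   -0.0304  0.1506]
side 0.16 48 [ 0.6786 -0.03    0.1604]
side 0.18 56 [ 0.6791 -0.0277  0.1796]
side 0.2 35 [ 0.6785 -0.0269  0.1997]
side 0.22 33 [ 0.6765 -0.0264  0.2198]
top 0.14 0 
top 0.15 0 
top 0.16 0 
top 0.18 0 
top 0.2 0 
top 0.22 0
```

View pics/c11.png

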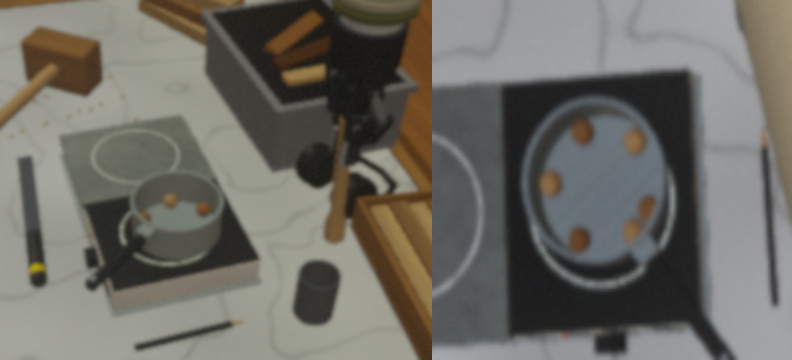

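The side view shows the pan with its handle swung round by the stirring, to about 45° off, and the stirrer above the beaker with a slight tilt. The top view shows all six beads in the pan. The foot sits about 9 mm ahead in x, so I correct for that and set the stirrer down.

servo_tool:
  motion:
    - [0,0.0015,-0.008,0,0,0,0]
    - [0,0.0015,-0.008,0.03,0,0,0]
    - [0,0.0015,-0.008,0.055,0,0,0]
    - [0,0.0015,-0.008,0.075,0,0,0]
    - [0,0.0015,-0.008,0.095,0,0,0]
    - [0,0.0015,-0.008,0.115,0,0,0]
    - [0,0.0015,-0.008,0.128,0,0,0]
    - [0,0.0015,-0.008,0.133,0,0,0]
    - [0,0.0015,-0.008,0.133,0,0,0]

```text
clock: 43.55
position: [0.6684, -0.0209, 0.1354]
ee_rot: [0.707, 0.707, 0.0, 0.0]
ft_force: [-0.6, -0.1, 0.1]
grip_width: 0.196
```

```bash
python3 -c "
from pan import *
st()
n='side';P=shot(n)[2]
for z in (.085,.1,.12):
    q=pts(P,(.672,-.021),.04,z-.006,z+.006); print(n,z,len(q),q.mean(0).round(4) if len(q) else '')
q=pts(P,(.674,-.025),.05,.066,.078); print('beak',circ(q,q[:,:2].mean(0),.0275).round(4))
I=cv2.imread('pics/last_top.png');P=shot('top')[2]
q=P.reshape(-1,3);q=q[(q[:,2]>.085)&(q[:,2]<.106)]; c=np.array([.5163,.1374]); r=np.hypot(*(q[:,:2]-c).T); q=q[(r>.085)&(r<.2)&(q[:,1]<.137)&(q[:,0]<.52)]
m=q.mean(0);u=np.linalg.svd(q-m,full_matrices=False)[2][0];print('handle',len(q),m.round(4),u.round(3),np.degrees(np.arctan2(*(c-m[:2])[::-1])))
"
```

```text
{'clock': 43.55, 'position': [0.668, -0.021, 0.135], 'ee_rot': [0.707, 0.707, 0.0, 0.0], 'joint_pos': [0.515, 0.622, -0.806, 1.416, 0.453, 1.293, 1.251], 'ft_force': [-0.583, -0.131, 0.061], 'grip_width': 0.196}
side 0.085 24 [ 0.6695 -0.0259  0.0854]
side 0.1 26 [ 0.6683 -0.0259  0.0999]
side 0.12 23 [ 0.6667 -0.0259  0.1199]
beak [ 0.6765 -0.0191]
handle 324 [0.4099 0.0463 0.1003] [-0.761 -0.649  0.005] 40.59554355659162
```

servo_tool:
  motion:
    - [0,0,0,0.002,0,0,0]
    - [0,0,0,0.002,0,0,0]
    - [0.5,0,0,0.002,0,0,0]
    - [1,0,0,0.002,0,0,0]
    - [1,0,0,0.002,0,0,0]
    - [1,0,0,0.002,0,0,0]
    - [1,0,0,-0.02,0,0,0]
    - [1,0,0,-0.05,0,0,0]
    - [1,0,0,-0.08,0,0,0]
    - [1,0,0,-0.1,0,0,0]
    - [1,0.015,-0.04,-0.1,0,0,-7]
    - [1,0.03,-0.08,-0.1,0,0,-14]
    - [1,0.045,-0.12,-0.1,0,0,-21]
    - [1,0.06,-0.16,-0.1,0,0,-28]
    - [1,0.075,-0.2,-0.1,0,0,-35]
    - [1,0.087,-0.235,-0.1,0,0,-40.5]
    - [1,0.087,-0.235,-0.1,0,0,-40.5]
    - [1,0.087,-0.235,-0.1,0,0,-40.5]

```text
clock: 45.9
position: [0.4337, 0.0656, 0.2359]
ee_rot: [0.419, 0.908, -0.0, 0.001]
ft_force: [-0.2, -0.8, -0.9]
grip_width: 0.998
```

```bash
python3 -c "
from pan import *
from plan import pose
st();print(pose()[0]);panfit()
P=shot('wrist')[2]; c=np.array([.5163,.1374])
q=P.reshape(-1,3);q=q[(q[:,2]>.09)&(q[:,2]<.108)];r=np.hypot(*(q[:,:2]-c).T); q=q[(r>.09)&(r<.19)&(q[:,0]<.5)]
m=np.median(q,0);u=np.linalg.svd(q-q.mean(0),full_matrices=False)[2][0];print('handle',len(q),q.mean(0).round(4),u.round(3),np.degrees(np.arctan2(u[1],u[0])),np.degrees(np.arctan2(*(c-q.mean(0)[:2])[::-1])))
n='side';P=shot(n)[2]
for z in (.085,.12,.15,.18,.19,.2):
    q=pts(P,(.672,-.021),.04,z-.006,z+.006); print(n,z,len(q),q.mean(0).round(4) if len(q) else '')
"
```

```text
{'clock': 45.9, 'position': [0.434, 0.066, 0.236], 'ee_rot': [0.419, 0.908, -0.0, 0.001], 'joint_pos': [0.957, -0.078, -1.133, 1.869, -0.072, 1.305, 2.12], 'ft_force': [-0.172, -0.797, -0.887], 'grip_width': 0.998}
[np.float64(0.43372306142817707), np.float64(0.06558484805142059), np.float64(0.23587846263320283), np.float64(130.42540228756394)]
side pan [0.5162 0.1372] 425 beads [(0.54, [0.563, 0.15, 0.069])]
top pan [0.5177 0.1364] 46 beads [(0.53, [0.406, 0.041, 0.104])]
handle 2596 [0.4078 0.0446 0.102 ] [ 0.763  0.647 -0.004] 40.29129274689821 40.55840040691052
side 0.085 28 [ 0.6776 -0.0265  0.0851]
side 0.12 27 [ 0.6795 -0.0268  0.1196]
side 0.15 30 [ 0.6816 -0.027   0.1493]
side 0.18 34 [ 0.6834 -0.0277  0.1799]
side 0.19 47 [ 0.6846 -0.0257  0.1913]
side 0.2 20 [ 0.6863 -0.0242  0.1955]
```

The stirrer stands in the beaker again. Next I grip the pan handle in its turned position.

servo_tool:
  motion:
    - [1,0.0007,0,0.04,0,0,0]
    - [1,0.0007,0,0.08,0,0,0]
    - [1,0.0007,0,0.115,0,0,0]
    - [1,0.0007,0,0.14,0,0,0]
    - [1,0.0007,0,0.162,0,0,0]
    - [1,0.0007,0,0.162,0,0,0]
    - [0,0.0007,0,0.162,0,0,0]
    - [0,0.0007,0,0.162,0,0,0]
    - [0,0.0007,0,0.162,0,0,0]
    - [0,0.0007,0,0.162,0,0,0]
    - [0,0.0007,0,0.162,0,0,0]
    - [0,0.0007,0,0.162,0,0,0]
    - [0,0.0007,0,0.162,0,0,0]
  grip_force: 50

```text
clock: 47.82
position: [0.4331, 0.0664, 0.0738]
ee_rot: [0.419, 0.908, -0.0, 0.0]
ft_force: [-0.8, -0.4, 5.9]
grip_width: 0.176
```

```bash
python3 -c "
from pan import *
from plan import *
st();panfit()
s,r=pose(); d=np.array([.495-.5163,.331-.1373])
f=[.01,.05,.11,.18,.25,.33,.41,.49,.57,.65,.73,.81,.88,.94,.98,1,1]
plan([(s[0]+d[0]*a,s[1]+d[1]*a,None,None,0,1) for a in f])
"
```

```text
{'clock': 47.825, 'position': [0.433, 0.066, 0.074], 'ee_rot': [0.419, 0.908, -0.0, 0.0], 'joint_pos': [0.808, 0.25, -1.134, 2.066, 0.273, 0.985, 1.81], 'ft_force': [-0.755, -0.429, 5.876], 'grip_width': 0.176}
side pan [0.5163 0.1373] 273 beads [(0.46, [0.563, 0.15, 0.068])]
top pan [0.5169 0.1378] 216 beads [(0.53, [0.557, 0.154, 0.07])]
[[0,0.0016,0.0011,0,0,0,0],[0,0.0081,0.0055,0,0,0,0],[0,0.0177,0.0121,0,0,0,0],[0,0.029,0.0197,0,0,0,0],[0,0.0403,0.0274,0,0,0,0],[0,0.0532,0.0362,0,0,0,0],[0,0.0661,0.0449,-0.0001,0,0,0],[0,0.079,0.0537,-0.0001,0,0,0],[0,0.0919,0.0625,-0.0001,0,0,0],[0,0.1047,0.0712,-0.0001,0,0,0],[0,0.1176,0.08,-0.0001,0,0,0],[0,0.1305,0.0887,-0.0001,0,0,0],[0,0.1418,0.0964,-0.0001,0,0,0],[0,0.1515,0.103,-0.0001,0,0,0],[0,0.1579,0.1074,-0.0001,0,0,0],[0,0.1612,0.1096,-0.0001,0,0,0],[0,0.1612,0.1096,-0.0001,0,0,0]]
```

servo_tool:
  motion:
    - [0,0.002,0.001,0,0,0,0]
    - [0,0.008,0.0055,0,0,0,0]
    - [0,0.018,0.012,0,0,0,0]
    - [0,0.029,0.02,0,0,0,0]
    - [0,0.04,0.0275,0,0,0,0]
    - [0,0.053,0.036,0,0,0,0]
    - [0,0.066,0.045,0,0,0,0]
    - [0,0.079,0.0535,0,0,0,0]
    - [0,0.092,0.0625,0,0,0,0]
    - [0,0.105,0.071,0,0,0,0]
    - [0,0.1175,0.08,0,0,0,0]
    - [0,0.1305,0.0885,0,0,0,0]
    - [0,0.142,0.0965,0,0,0,0]
    - [0,0.1515,0.103,0,0,0,0]
    - [0,0.158,0.1075,0,0,0,0]
    - [0,0.161,0.1095,0,0,0,0]
    - [0,0.161,0.1095,0,0,0,0]

```text
clock: 50.15
position: [0.4127, 0.2585, 0.0738]
ee_rot: [0.42, 0.908, -0.001, 0.001]
ft_force: [1.9, -7.6, 8.8]
grip_width: 0.177
```

```bash
cat > pan2.py <<'E'
from fit import *
def panfit2():
    for n in('side','top'):
        p,d,P,T=shot(n,'last_'+n+'.png'); q=pts(P,(.495,.331),.09,.1,.114)
        c=np.array([.495,.331])
        for w in(.02,.012,.008):
            k=np.abs(np.hypot(*(q[:,:2]-c).T)-.0635)<w; c=circ(q[k],c,.0635)
        print(n,'pan',c.round(4),k.sum(),'beads',[(a,b.tolist()) for a,b in find(n,'bead1',T) if a>.3])
E
python3 -c "
from pan2 import *
st();panfit2()"
```

```text
{'clock': 50.15, 'position': [0.413, 0.259, 0.074], 'ee_rot': [0.42, 0.908, -0.001, 0.001], 'joint_pos': [0.313, 0.397, -1.103, 1.95, 0.414, 1.044, 1.301], 'ft_force': [1.859, -7.619, 8.772], 'grip_width': 0.177}
side pan [0.4967 0.3285] 255 beads []
top pan [0.4969 0.3285] 269 beads [(0.41, [0.497, 0.375, 0.068]), (0.4, [0.671, -0.02, 0.125])]
```

The pan is at (0.497,0.3285), about 3 mm off the ring centre. I release it and retreat.

servo_tool:
  motion:
    - [0.5,0,0,0,0,0,0]
    - [1,0,0,0,0,0,0]
    - [1,0,0,0,0,0,0]
    - [1,0,0,0,0,0,0]
    - [1,0,0,-0.03,0,0,0]
    - [1,0,0,-0.08,0,0,0]
    - [1,0,0,-0.13,0,0,0]
    - [1,0,0,-0.18,0,0,0]
    - [1,-0.03,-0.01,-0.2,0,0,0]
    - [1,-0.07,-0.03,-0.2,0,0,0]
    - [1,-0.11,-0.04,-0.2,0,0,0]
    - [1,-0.15,-0.05,-0.2,0,0,0]
    - [1,-0.19,-0.06,-0.2,0,0,0]
    - [1,-0.19,-0.06,-0.2,0,0,0]
    - [1,-0.19,-0.06,-0.2,0,0,0]
    - [1,-0.19,-0.06,-0.2,0,0,0]
    - [1,-0.19,-0.06,-0.2,0,0,0]
    - [1,-0.19,-0.06,-0.2,0,0,0]
    - [1,-0.19,-0.06,-0.2,0,0,0]
    - [1,-0.19,-0.06,-0.2,0,0,0]

```text
clock: 52.85
position: [0.4892, 0.0767, 0.2733]
ee_rot: [0.419, 0.908, -0.0, 0.0]
ft_force: [0.4, 0.3, 0.1]
grip_width: 1.0
```

servo_tool:
  motion:
    - [1,0,0,0,0,0,0]
    - [1,0,0,0,0,0,0]
    - [1,0,0,0,0,0,0]
    - [1,0,0,0,0,0,0]
    - [1,0,0,0,0,0,0]
    - [1,0,0,0,0,0,0]
    - [1,0,0,0,0,0,0]
    - [1,0,0,0,0,0,0]
    - [1,0,0,0,0,0,0]
    - [1,0,0,0,0,0,0]
    - [1,0,0,0,0,0,0]
    - [1,0,0,0,0,0,0]
    - [1,0,0,0,0,0,0]
    - [1,0,0,0,0,0,0]
    - [1,0,0,0,0,0,0]
    - [1,0,0,0,0,0,0]

```text
clock: 54.85
position: [0.4892, 0.0767, 0.2733]
ee_rot: [0.419, 0.908, -0.0, 0.0]
ft_force: [-0.1, -0.2, -0.4]
grip_width: 0.998
```

```bash
python3 -c "
from pan2 import *
st();panfit2()
for n in('side','top'):
  P=shot(n)[2]; q=pts(P,(.562,-.25),.055,.112,.14); print('top cup',circ(q,q[:,:2].mean(0),.033).round(4),np.percentile(q[:,2],98).round(4))
P=shot('side')[2]
for z in(.085,.12,.15,.18):
    q=pts(P,(.675,-.021),.045,z-.006,z+.006); print(z,len(q),q.mean(0).round(4) if len(q) else '')
a=cv2.imread('pics/last_side.png');b=cv2.imread('pics/last_top.png')[:,:];cv2.imwrite('pics/c12.png',np.vstack([cv2.resize(np.hstack([a,b]),(800,300)),np.hstack([cv2.resize(a[60:260,160:360],(400,300)),cv2.resize(b[150:270,90:250],(400,300))])]))
"
```

```text
{'clock': 54.85, 'position': [0.489, 0.077, 0.273], 'ee_rot': [0.419, 0.908, -0.0, 0.0], 'joint_pos': [0.823, 0.138, -1.141, 1.685, 0.127, 1.4, 1.942], 'ft_force': [-0.146, -0.193, -0.406], 'grip_width': 0.998}
side pan [0.4554 0.3273] 240 beads []
top pan [0.4554 0.3275] 152 beads [(0.53, [0.507, 0.062, 0.044]), (0.5, [0.421, 0.356, 0.068]), (0.39, [0.445, 0.359, 0.073])]
top cup [ 0.561  -0.2507] 0.1295
top cup [ 0.5617 -0.2491] 0.1286
0.085 25 [ 0.6743 -0.0243  0.0847]
0.12 30 [ 0.6746 -0.0254  0.1199]
0.15 26 [ 0.6744 -0.0259  0.1505]
0.18 32 [ 0.6751 -0.0262  0.1799]
```

View pics/c12.png

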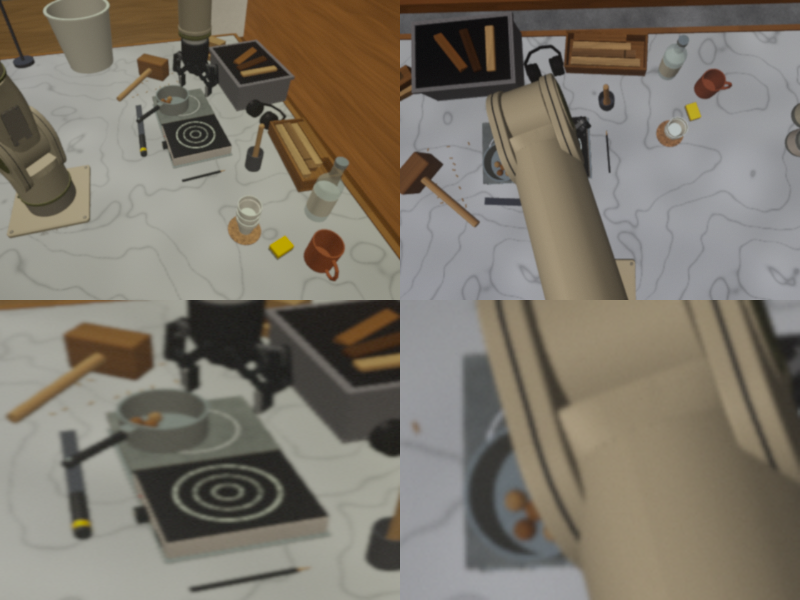

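The knock has come: the pan now sits at (0.4555,0.327), about 40 mm short in x, with the handle still aslant. Stack and stirrer are fine. I locate the handle and slide the pan back.

```bash
cat > handle.py <<'E'
from pan2 import *
from plan import *
def handle(P,c):
    q=P.reshape(-1,3);q=q[(q[:,2]>.09)&(q[:,2]<.106)];r=np.hypot(*(q[:,:2]-c).T); q=q[(r>.085)&(r<.2)&(q[:,0]<c[0]-.02)&(q[:,1]<c[1]+.03)&(q[:,1]>c[1]-.19)]
    m=q.mean(0);u=np.linalg.svd(q-m,full_matrices=False)[2][0]; print('handle',len(q),m.round(4),u.round(3),'dir',np.degrees(np.arctan2(u[1],u[0])),'c-m',np.degrees(np.arctan2(c[1]-m[1],c[0]-m[0])))
    return m,u
E
python3 -c "
from handle import *
c=np.array([.4555,.3274]); m,u=handle(shot('side')[2],c)
u=u*np.sign(u[0]); yaw=np.degrees(np.arctan2(c[1]-m[1],c[0]-m[0])); g=c-.11*np.array([np.cos(np.radians(yaw)),np.sin(np.radians(yaw))]); print(g,yaw+90)
s,_=pose(); print(s)
plan([(g[0],g[1],.26,yaw+90,1,5),(None,None,.23,None,1,2)])
"
```

```text
handle 244 [0.3443 0.236  0.0997] [-0.79  -0.614 -0.004] dir -142.14858672275815 c-m 39.4169800264051
[0.37052    0.25755446] 129.4169800264051
[np.float64(0.48924023886425655), np.float64(0.07667816493659255), np.float64(0.2733132574926016), np.float64(130.5121660930798)]
[[1,0.0429,0.0054,0.0027,0,0,0.2],[1,0.0859,0.0109,0.0053,0,0,0.4],[1,0.1288,0.0163,0.008,0,0,0.7],[1,0.1717,0.0218,0.0106,0,0,0.9],[1,0.2146,0.0272,0.0133,0,0,1.1],[1,0.2146,0.0272,0.0283,0,0,1.1],[1,0.2146,0.0272,0.0433,0,0,1.1]]
```

servo_tool:
  motion:
    - [1,0.043,0.0055,0,0,0,0]
    - [1,0.086,0.011,0,0,0,0]
    - [1,0.129,0.016,0.005,0,0,0.5]
    - [1,0.172,0.022,0.01,0,0,1]
    - [1,0.2145,0.027,0.02,0,0,1]
    - [1,0.2145,0.027,0.04,0,0,1]
    - [1,0.2145,0.027,0.04,0,0,1]
    - [1,0.2145,0.027,0.04,0,0,1]

```text
clock: 56.25
position: [0.3709, 0.2571, 0.2339]
ee_rot: [0.427, 0.904, 0.0, -0.0]
ft_force: [-0.0, 1.3, 0.8]
grip_width: 0.998
```

```bash
python3 -c "
from handle import *
s,_=pose(); print(s)
c=np.array([.4555,.3274]); m,u=handle(shot('wrist')[2],c)
u=u*np.sign(u[0]); k=np.dot(np.array(s[:2])-m[:2],u[:2]); g=m[:2]+k*u[:2]; print('nearest on handle',g, np.hypot(*(g-c)))
plan([(g[0],g[1],.0735,np.degrees(np.arctan2(u[1],u[0]))+90,1,1)])
"
```

```text
[np.float64(0.37085735115951074), np.float64(0.25709504637282904), np.float64(0.2338639185793666), np.float64(129.47070488263722)]
handle 2812 [0.3438 0.2391 0.102 ] [ 0.785  0.62  -0.001] dir 38.29916548552366 c-m 38.323417549662
nearest on handle [0.36921167 0.25917882] 0.10999911569735846
[[1,0.0027,-0.0002,0.1605,0,0,1.2]]
```

servo_tool:
  motion:
    - [1,0.0027,0,0.04,0,0,1.2]
    - [1,0.0027,0,0.08,0,0,1.2]
    - [1,0.0027,0,0.115,0,0,1.2]
    - [1,0.0027,0,0.14,0,0,1.2]
    - [1,0.0027,0,0.1605,0,0,1.2]
    - [1,0.0027,0,0.1605,0,0,1.2]
    - [0,0.0027,0,0.1605,0,0,1.2]
    - [0,0.0027,0,0.1605,0,0,1.2]
    - [0,0.0027,0,0.1605,0,0,1.2]
    - [0,0.0027,0,0.1605,0,0,1.2]
    - [0,0.0027,0,0.1605,0,0,1.2]
    - [0,0.0027,0,0.1605,0,0,1.2]
    - [0,0.0027,0,0.1605,0,0,1.2]

```text
clock: 57.92
position: [0.369, 0.2593, 0.0732]
ee_rot: [0.436, 0.9, -0.0, 0.0]
ft_force: [-1.3, -2.2, 7.9]
grip_width: 0.18
```

```bash
python3 -c "
from handle import *
n='side';p,d,P,T=shot(n); q=pts(P,(.4555,.3274),.09,.1,.114); c=np.array([.4555,.3274])
for w in(.02,.012,.008):
    k=np.abs(np.hypot(*(q[:,:2]-c).T)-.0635)<w; c=circ(q[k],c,.0635)
print(c); st(); s,_=pose(); d=np.array([.495,.331])-c; print(d)
plan([(s[0]+d[0],s[1]+d[1],None,None,0,10)])
"
```

```text
[0.45538398 0.32729788]
{'clock': 57.975, 'position': [0.369, 0.259, 0.073], 'ee_rot': [0.436, 0.9, -0.0, 0.0], 'joint_pos': [0.395, 0.342, -1.219, 2.034, 0.379, 1.019, 1.229], 'ft_force': [-1.547, -2.822, 7.352], 'grip_width': 0.178}
[0.03961602 0.00370212]
[[0,-0.0022,0.0033,0,0,0,0],[0,-0.0043,0.0067,0,0,0,0],[0,-0.0065,0.01,0,0,0,0],[0,-0.0087,0.0134,0,0,0,0],[0,-0.0108,0.0167,0,0,0,0],[0,-0.013,0.02,0,0,0,0],[0,-0.0151,0.0234,0,0,0,0],[0,-0.0173,0.0267,0,0,0,0],[0,-0.0195,0.0301,0,0,0,0],[0,-0.0216,0.0334,0,0,0,0]]
```

servo_tool:
  motion:
    - [0,-0.002,0.003,0,0,0,0]
    - [0,-0.0045,0.007,0,0,0,0]
    - [0,-0.0085,0.0135,0,0,0,0]
    - [0,-0.013,0.02,0,0,0,0]
    - [0,-0.0175,0.027,0,0,0,0]
    - [0,-0.02,0.031,0,0,0,0]
    - [0,-0.0215,0.0335,0,0,0,0]
    - [0,-0.0215,0.0335,0,0,0,0]

```text
clock: 58.98
position: [0.4062, 0.2641, 0.0732]
ee_rot: [0.435, 0.9, -0.001, -0.001]
ft_force: [-12.8, -2.1, 14.8]
grip_width: 0.175
```

```bash
python3 -c "
from pan2 import *
st();panfit2()"
```

```text
{'clock': 58.975, 'position': [0.406, 0.264, 0.073], 'ee_rot': [0.435, 0.9, -0.001, -0.001], 'joint_pos': [0.337, 0.422, -1.154, 1.953, 0.443, 1.056, 1.23], 'ft_force': [-12.818, -2.082, 14.792], 'grip_width': 0.175}
side pan [0.4916 0.3333] 250 beads []
top pan [0.4918 0.3334] 286 beads [(0.61, [0.482, 0.365, 0.068]), (0.57, [0.472, 0.298, 0.073]), (0.33, [0.51, 0.332, 0.058])]
```

Error is about 4 mm. I release, retreat and recheck.

servo_tool:
  motion:
    - [0.5,-0.0215,0.0335,0,0,0,0]
    - [1,0,0,0,0,0,0]
    - [1,0,0,0,0,0,0]
    - [1,0,0,0,0,0,0]
    - [1,0,0,-0.03,0,0,0]
    - [1,0,0,-0.08,0,0,0]
    - [1,0,0,-0.13,0,0,0]
    - [1,0,0,-0.18,0,0,0]
    - [1,-0.04,-0.01,-0.2,0,0,5]
    - [1,-0.09,-0.03,-0.2,0,0,10]
    - [1,-0.14,-0.05,-0.2,0,0,15]
    - [1,-0.19,-0.07,-0.2,0,0,20]
    - [1,-0.24,-0.09,-0.2,0,0,25]
    - [1,-0.28,-0.11,-0.2,0,0,30]
    - [1,-0.32,-0.13,-0.2,0,0,35]
    - [1,-0.32,-0.13,-0.2,0,0,35]
    - [1,-0.32,-0.13,-0.2,0,0,35]
    - [1,-0.32,-0.13,-0.2,0,0,35]

```text
clock: 61.42
position: [0.5048, -0.0671, 0.2731]
ee_rot: [0.686, 0.728, 0.0, 0.0]
ft_force: [0.4, -0.0, -0.0]
grip_width: 1.001
```

servo_tool:
  motion:
    - [1,0,0,0,0,0,0]
    - [1,0,0,0,0,0,0]
    - [1,0,0,0,0,0,0]
    - [1,0,0,0,0,0,0]
    - [1,0,0,0,0,0,0]
    - [1,0,0,0,0,0,0]
    - [1,0,0,0,0,0,0]
    - [1,0,0,0,0,0,0]
    - [1,0,0,0,0,0,0]
    - [1,0,0,0,0,0,0]
    - [1,0,0,0,0,0,0]
    - [1,0,0,0,0,0,0]

```text
clock: 62.92
position: [0.5047, -0.0684, 0.2728]
ee_rot: [0.686, 0.727, -0.0, 0.0]
ft_force: [1.0, -0.5, 0.4]
grip_width: 1.002
```

```bash
python3 -c "
from pan2 import *
st();panfit2()
for n in('side','top'):
  P=shot(n)[2]; q=pts(P,(.562,-.25),.055,.112,.14); print('top cup',len(q),circ(q,q[:,:2].mean(0),.033).round(4) if len(q) else '')
P=shot('side')[2]
for z in(.085,.12,.15,.18):
    q=pts(P,(.675,-.021),.045,z-.006,z+.006); print(z,len(q),q.mean(0).round(4) if len(q) else '')
a=cv2.imread('pics/last_side.png');b=cv2.imread('pics/last_top.png')[:,:];cv2.imwrite('pics/c13.png',np.vstack([cv2.resize(np.hstack([a,b]),(800,300)),np.hstack([cv2.resize(a[60:260,160:360],(400,300)),cv2.resize(b[150:270,90:250],(400,300))])]))
"
```

```text
{'clock': 62.925, 'position': [0.505, -0.068, 0.273], 'ee_rot': [0.686, 0.727, -0.0, 0.0], 'joint_pos': [1.036, 0.177, -1.087, 1.654, 0.159, 1.406, 1.558], 'ft_force': [0.975, -0.456, 0.413], 'grip_width': 1.002}
side pan [0.4957 0.332 ] 349 beads []
top pan [0.4952 0.3317] 468 beads [(0.63, [0.484, 0.362, 0.072]), (0.58, [0.486, 0.303, 0.046])]
top cup 444 [ 0.561  -0.2509]
top cup 103 [ 0.5615 -0.2477]
0.085 24 [ 0.6753 -0.0264  0.0854]
0.12 32 [ 0.6748 -0.0251  0.1202]
0.15 29 [ 0.6744 -0.0258  0.1505]
0.18 31 [ 0.6748 -0.0261  0.1803]
```

View pics/c13.png

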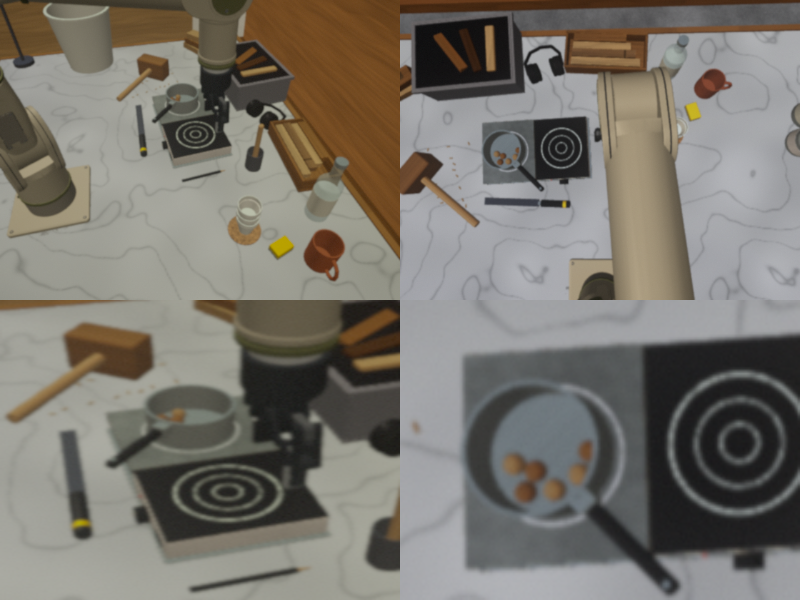

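The pan is back on the ring with six beads visible, the stirrer is in the beaker, the stack is on the mat, and the sponge, pencil and rasp have not moved. I hand in.

```bash
python3 -c "
from h import *
print(ticket.hand_in())"
```

```text
the job is handed in; nothing more can be done
None
```

The job is done and handed in at about 63 s; the hand-in gives no verdict, so these are my own last camera checks.

- **Cups:** three were present. They are nested upright in one stack within about 2 mm of the mat's middle. The top rim reads 0.129 m against 0.128 m expected, so all three are fully home.
- **Pan to the hotplate:** it slid over by the handle to about 2 mm from the centre of the rings.
- **Stirring:** about four and a half turns with the foot low in the pan, slightly more than the three or four asked. The beads dragged the pan about 11 mm along and turned its handle some 40°. I could not measure the bead speed or the ordered steps directly.
- **Stirrer:** it stands upright in the beaker again.
- **Pan back on the slab:** after I slid it back and let go, it was knocked about 40 mm aside. I gripped it again and recentred it. The last reading is (0.4955, 0.332) against the ring at (0.495, 0.331), about 1 mm off, with the handle still at an angle.
- **Beads:** all six show in the pan in the final top picture. The detector named only some of them, so that count comes from the picture.
- **Bystanders:** the sponge, pencil and rasp look untouched in the pictures; I did not measure them. The robot is clear of everything.

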